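Tidy the inspection bench

TASK

Clear the loose clamping parts off the bench, sorting each into the tray that shows a sample of its kind, and return each loose setting block to the slot of its own length in the wooden case. With the blocks home, lay the cover on the case inside its rim and press it down until it is level with the rim. Leave the spray can, the V-block and the tin where they are.

Things in the scene. Friction and masses are not known exactly. Their poses are not given: they have to be found in the camera images.
- strap1: flat steel strap clamp, 60 (own x) x 22 (y) x 12 (z) mm, with a dark slot mark along its top. Origin: centre of its underside (top at +12 mm). Starts lying flat. Best gripped across its 22 mm width. Belongs in tray_strap. May be absent (None).
- strap2: flat steel strap clamp, 60 (own x) x 22 (y) x 12 (z) mm, with a dark slot mark along its top. Origin: centre of its underside (top at +12 mm). Starts lying flat. Best gripped across its 22 mm width. Belongs in tray_strap. May be absent (None).
- tnut1: steel T-slot nut, an inverted T: square foot 30 x 30 x 10 mm with a neck 18 (own x) x 30 (own y) x 10 mm on it, 20 mm high in all, dark hole mark on top. Origin: centre of its underside. Starts foot down. Its two own-y faces are flat over the full height, 30 mm apart: grip across own y. Belongs in tray_tnut. May be absent (None).
- tnut2: steel T-slot nut, an inverted T: square foot 30 x 30 x 10 mm with a neck 18 (own x) x 30 (own y) x 10 mm on it, 20 mm high in all, dark hole mark on top. Origin: centre of its underside. Starts foot down. Its two own-y faces are flat over the full height, 30 mm apart: grip across own y. Belongs in tray_tnut. May be absent (None).
- hexnut1: long steel hexagon nut lying on a flat, 50 mm long along own x, 18 mm across flats (so 18 mm high), 21 mm wide over the side corners along own y. Origin: middle of its lower flat as built, 9 mm from its long axis. It may roll on to another flat. Grip across own y at the 9 mm high side corners. Belongs in tray_hexnut. May be absent (None).
- hexnut2: long steel hexagon nut lying on a flat, 50 mm long along own x, 18 mm across flats (so 18 mm high), 21 mm wide over the side corners along own y. Origin: middle of its lower flat as built, 9 mm from its long axis. It may roll on to another flat. Grip across own y at the 9 mm high side corners. Belongs in tray_hexnut. May be absent (None).
- tray_strap: fixed grey open tray for the strap clamps: outside 118 (own x) x 148 (own y) x 40 mm high, walls and floor 4 mm. Origin: centre of its underside. A sample of its kind (not to be sorted) is fixed on a white sloping tag outside its far (own +x) wall, up to 65 mm high, 60 to 102 mm from the tray's centre. The trays stand side by side in any order.
- tray_tnut: fixed grey open tray for the T-nuts: outside 118 (own x) x 148 (own y) x 40 mm high, walls and floor 4 mm. Origin: centre of its underside. A sample of its kind (not to be sorted) is fixed on a white sloping tag outside its far (own +x) wall, up to 65 mm high, 60 to 102 mm from the tray's centre. The trays stand side by side in any order.
- tray_hexnut: fixed grey open tray for the long hexagon nuts: outside 118 (own x) x 148 (own y) x 40 mm high, walls and floor 4 mm. Origin: centre of its underside. A sample of its kind (not to be sorted) is fixed on a white sloping tag outside its far (own +x) wall, up to 65 mm high, 60 to 102 mm from the tray's centre. The trays stand side by side in any order.
- case: fixed open wooden case, outside 188 (own x) x 96 (own y) x 46 mm high, walls 6 mm. Origin: centre of its underside. Its inner deck, 16 mm up, has three slots with their long way along own y, at own x = -52, 0, +52 mm, marked with one, two and three dots, for the 34, 50 and 66 mm blocks. The 66 mm block is already home and fixed. Brass catches (joint catch) sit in the inside corners.
- catch (a joint): the four brass corner catches in the case, moving as one: 0 = up (tops 44 mm above the bench: the cover laid on them stays 6 mm proud), 0.006 = down (cover level with the rim). They slide stiffly under a press of about 6 N (10 N is plenty) and stay where they are left.
- block_34: loose steel setting block, 24 (own x) x 34 (own y) x 24 (own z) mm, one dot on top. Origin: centre of its underside. Starts lying flat with its length level; any of its four long faces may be down. Grip across its 24 mm width (own x). May be absent (None).
- block_34_mid (a point): the centre of block_34, 12 mm above its underside; axes as the block
- slot_34 (a point): centre of the floor of block_34's slot (one dot), 6 mm above the bench, own x = -52 mm in the case; axes as the case. The slot is 29 mm wide (own x), 39 mm long (own y), 10 mm deep. A seated block's centre is 12 mm above this point.
- block_50: loose steel setting block, 24 (own x) x 50 (own y) x 24 (own z) mm, two dots on top. Origin: centre of its underside. Starts lying flat with its length level; any of its four long faces may be down. Grip across its 24 mm width (own x). May be absent (None).
- block_50_mid (a point): the centre of block_50, 12 mm above its underside; axes as the block
- slot_50 (a point): centre of the floor of block_50's slot (two dots), 6 mm above the bench, own x = 0 mm in the case; axes as the case. The slot is 29 mm wide (own x), 55 mm long (own y), 10 mm deep. A seated block's centre is 12 mm above this point.
- cover: loose flat wooden cover of the case, 171 (own x) x 79 (own y) x 8 mm, with a wooden grip bar on the middle of its top: 60 mm along own x, 14 mm wide (own y), 18 mm high (its top 26 mm above the cover's underside). Origin: centre of its underside. It starts lying flat on the bench and fits inside the case's rim with 2.5 mm to spare on each side; either way round will do.
- seat (a point): middle of the case, 38 mm above the bench: where the cover's origin lies when it is fully down; axes as the case
- spray: bystander: spray can, 52 mm across, 170 mm tall, standing; origin under its centre
- vblock: bystander: bright steel V-block, 60 x 50 x 50 mm; origin under its centre
- tin: bystander: open aluminium tin, 80 mm across, 60 mm tall; origin under its centre

How it is judged:
On the way, in this order (a step that is already met when the one before it is completed fails the run):
1. every loose setting block lies in its own slot of the case (horizontal distance between block_34_mid and slot_34 below 0.006 m and z of block_34_mid in the frame of slot_34 below 0.016 m and angle between the y axis of each of block_34, block_50 and the y axis of case, either way round below 0.12 rad and horizontal distance between block_50_mid and slot_50 below 0.006 m and z of block_50_mid in the frame of slot_50 below 0.016 m), for 0.2 s.
2. the cover lies in the rim, pressed down level with it (horizontal distance between cover and seat below 0.008 m and z of cover in the frame of seat below 0.0025 m and angle between cover's own z axis and vertical below 0.035 rad and angle between the x axis of cover and the x axis of case, either way round below 0.08 rad), for 0.2 s.
At the end, for the whole second after the job is handed in: All present parts at rest inside their own kind's trays (origin under 40 mm up); present blocks in their own slots (6 mm, 0.12 rad, at most 4 mm high); cover inside the rim (8 mm, 0.08 rad), level (0.035 rad) and under 2.5 mm above fully down (all of step 1 and all of step 2 and x of strap1 in the frame of tray_strap between -0.057 and 0.057 m and y of strap1 in the frame of tray_strap between -0.072 and 0.072 m and z of each of strap1, strap2 in the frame of tray_strap below 0.04 m and linear speed of each of strap1, strap2, tnut1, tnut2, hexnut1, hexnut2, cover below 0.03 m/s and x of strap2 in the frame of tray_strap between -0.057 and 0.057 m and y of strap2 in the frame of tray_strap between -0.072 and 0.072 m and x of tnut1 in the frame of tray_tnut between -0.057 and 0.057 m and y of tnut1 in the frame of tray_tnut between -0.072 and 0.072 m and z of each of tnut1, tnut2 in the frame of tray_tnut below 0.04 m and x of tnut2 in the frame of tray_tnut between -0.057 and 0.057 m and y of tnut2 in the frame of tray_tnut between -0.072 and 0.072 m and x of hexnut1 in the frame of tray_hexnut between -0.057 and 0.057 m and y of hexnut1 in the frame of tray_hexnut between -0.072 and 0.072 m and z of each of hexnut1, hexnut2 in the frame of tray_hexnut below 0.04 m and x of hexnut2 in the frame of tray_hexnut between -0.057 and 0.057 m and y of hexnut2 in the frame of tray_hexnut between -0.072 and 0.072 m); the robot touches nothing.
It fails at once if the spray can is moved more than 40 mm or tipped over (distance of spray from where it was at the start of the episode above 0.04 m or angle between spray's own z axis and vertical above 0.7 rad).
It fails at once if the V-block is moved more than 40 mm or tipped over (distance of vblock from where it was at the start of the episode above 0.04 m or angle between vblock's own z axis and vertical above 0.7 rad).
It fails at once if the tin is moved more than 40 mm or tipped over (distance of tin from where it was at the start of the episode above 0.04 m or angle between tin's own z axis and vertical above 0.7 rad).
Of strap1, strap2, tnut1, tnut2, hexnut1, hexnut2 only 5 to 6 are there at a start; the rules pass over those that are not, and their reading is None.
Of block_34, block_50 only 1 to 2 are there at a start; the rules pass over those that are not, and their reading is None.
At some moment in a run one of strap1, strap2, tnut1, tnut2, hexnut1, hexnut2 may be knocked a few centimetres aside while the robot is not near it.
Once in a run the grip may slacken for a moment while it holds something.
It also fails if it takes over 210 s, if anything falls off the work surface, if the arm or the gripper's body presses on something with over 40 N, if the wrist force passes 120 N, or if a joint passes its speed limit or range.

ROBOT

A 6-joint arm with a two-finger parallel gripper is mounted at the origin on the work surface. World frame = base frame: x ahead of the robot, y to its left, z up, the work surface at z = 0. Lengths are in m, angles in rad, forces in N, time in s.
With the tool pointing down it reaches from about 0.25 to 0.725 m from the base axis. Payload 4 kg.
Tool frame: the origin (TCP) lies at the centre of the arm's flange, where the gripper is bolted on; the fingertips stand 173 mm ahead of it and the grasp point (between the pads) lies 155 mm ahead of it; x points along the fingers, z is the direction in which the jaws open and shut, and the axes are right-handed (so a half turn about x gives the same grasp; the last joint's range is limited). The gripper opens to 85 mm and grips with 20 to 120 N. Pads are 22 mm wide; open, the fingers measure 114 mm over their backs; the gripper's body (76 mm by 85 mm) begins 54 mm behind the grasp point. The pads swing forward as they close: fully open they stand 13 mm farther back than shut.
Start: joints at [1.251, 0.241, 0.005, 1.335, 0, 1.571], TCP at [0.157, 0.475, 0.405] pointing down, gripper open.
Joint ranges: [-2.72, 2.72], [-1.05, 1.87], [-1.09, 1.28], [-1.99, 2.15], [-1.42, 1.44], [-3.14, 3.14]. Speed limits (rad/s): [2.79, 2.79, 3.14, 3.14, 3.14, 3.14].

INTERFACE

Orientations are given as a unit quaternion [x, y, z, w].
In Python, from workcell import bot gives the robot as it stands.
- The arm moves only by the tool arm_command, never from a script. Its argument "moves" is one flat list of numbers, 7 for each row, row after row: the shift along the tool's x, y, z in m, then the turn, a rotation vector about the tool's x, y, z in rad, then the closure, from -1 (fully open) to 1 (shut). A call has 1 to 20 rows; each row shifts and turns the pose as measured when the row begins, along the tool's axes as they then stand; what a row does not reach is not made up. A row lasts 1/12 s, in which the tool goes at most 41.7 mm and 7.16 degrees, less where a joint would pass 70% of its speed; a pose out of reach is approached as far as the arm can. A call with a gripper value outside its range is refused whole. The fingers move at their own pace and stop on an object; the grip force is fixed at half the most. Time passes only in rows, so rows that do not move let the fingers close. It gives the time, the measured TCP pose, the force and the opening at its end, in the units of the state.
- bot.get_obs(): the state, without advancing time (a new reading comes with each control period).
- bot.camera(name): name is "side" or "top" or "wrist"; returns the picture (400x640x3 uint8, red, green, blue); there is no depth.
- bot.get_calibration(name): a dict with "mtx" (3x3 intrinsics, pixels), "world_from_camera" (4x4, takes a point from camera to world coordinates); the wrist camera has in their place "mount" (4x4, takes a point from camera to tool coordinates, whose origin is the TCP and whose axes are the tool frame's). Camera axes: x right, y up, looking along -z (the intrinsics and any distortion apply to the point x, -y, -z); pixel columns grow to the right and rows downward; lengths in m; the calibration is good to about 2 mm. A picture is of the moment at which its call begins: read the wrist's pose just before it. get_calibration takes no time and is no camera call.
- bot.job_done(): hands the job in, once; it reports no verdict.
The state is a dict: "clock": time; "joint_pos": joint angles; "joint_vel": joint speeds; "tau": joint torques, N m; "eef_pos": TCP position; "tool_rot": TCP orientation; "ft_force": force on the tool from outside, world axes, zero at the start; "ft_torque": the same for the moment, N m; "grip_width": finger opening in m.
Only numpy, scipy, OpenCV 4.12 (cv2) and the standard library are available. Lean on these libraries where they do the work, as an engineer would, in place of code of your own. Each camera call takes 0.05 s, during which the arm holds its last target.

## Working session

There is one attempt and no reset: what is moved stays moved. The work goes in short steps, Python scripts to look and compute and a tool call to move; the robot and the scene stay as the last step left them, time stands still between calls to the robot, and variables do not carry over. Pictures are saved under pics/ and viewed, and the job is handed in when it is done.

Besides the shell and the picture viewer there is one more tool, called after "Emit:" in YAML: its name, and indented under it one key for each argument. arm_command: Moves the arm, as the interface text tells. Its arguments: {"type":"object","properties":{"moves":{"type":"array"}},"required":["moves"]}

```bash
mkdir -p pics; ls; python3 - <<'E'
from workcell import bot
import cv2, numpy as np
o=bot.get_obs(); print(o)
for n in ("side","top","wrist"):
    c=bot.get_calibration(n); print(n,{k:np.round(np.array(v),4).tolist() if not isinstance(v,str) else v for k,v in c.items()})
    im=bot.camera(n); cv2.imwrite(f"pics/{n}0.png",im[:,:,::-1])
E
```

```text
pics
{'clock': 0.0, 'joint_pos': array([1.25099195e+00, 2.41436638e-01, 3.71347243e-03, 1.33518131e+00,
       4.36547423e-05, 1.57080570e+00]), 'joint_vel': array([-0.0018868 ,  0.00027646,  0.00125125,  0.00057498, -0.00305746,
       -0.00043436]), 'tau': array([ 1.75114028e-04, -3.72319257e+01,  2.52406436e+01,  1.66529400e-02,
        5.05608944e-05, -5.88987120e-06]), 'eef_pos': array([0.15710178, 0.47439885, 0.40379664]), 'tool_rot': array([-0.41443157,  0.57384715,  0.41358379,  0.57262062]), 'ft_force': array([-0.95273928, -0.05195617,  0.24520201]), 'ft_torque': array([-0.05035027, -0.00962506,  0.00184981]), 'grip_width': 0.085183919379067}
side {'mtx': [[376.6633, 0.0, 318.0338], [0.0, 376.6633, 201.4229], [0.0, 0.0, 1.0]], 'world_from_camera': [[0.9128, 0.2155, -0.3468, 0.18], [-0.4076, 0.5289, -0.7444, -0.7614], [0.023, 0.8209, 0.5706, 0.6424], [0.0, 0.0, 0.0, 1.0]]}
top {'mtx': [[368.8011, 0.0, 325.3001], [0.0, 368.8011, 203.3757], [0.0, 0.0, 1.0]], 'world_from_camera': [[0.0165, 0.9965, -0.0815, 0.4643], [-0.9998, 0.0174, 0.0099, 0.0031], [0.0113, 0.0813, 0.9966, 1.013], [0.0, 0.0, 0.0, 1.0]]}
wrist {'mtx': [[288.1268, 0.0, 316.1347], [0.0, 288.1268, 199.6521], [0.0, 0.0, 1.0]], 'mount': [[-0.0011, 0.286, -0.9582, 0.0313], [-0.0015, 0.9582, 0.286, 0.0728], [1.0, 0.0018, -0.0006, -0.0001], [0.0, 0.0, 0.0, 1.0]]}
```

View pics/top0.png

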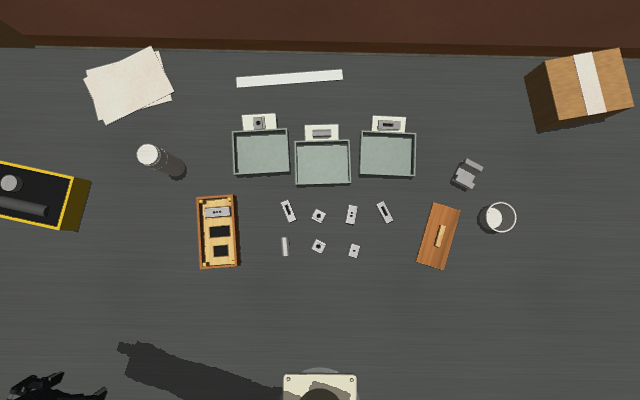

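View pics/side0.png

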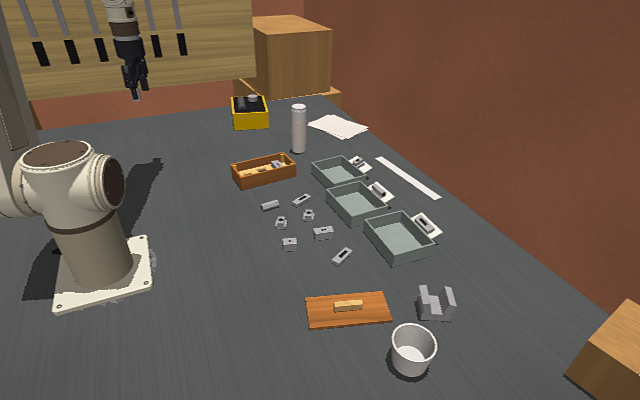

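View pics/wrist0.png

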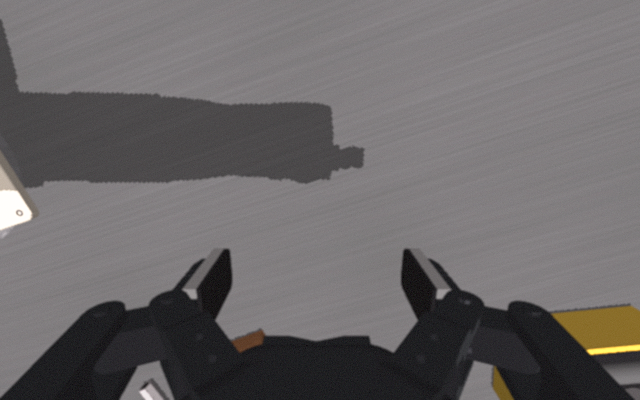

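The top view shows strap clamps at (288,211) and (385,212), T-nuts at (319,215) and (318,246), and one hexnut at (285,246). The blocks are at (351,214) and (354,251). From left to right the trays are tnut (260,152), hexnut (323,163) and strap (388,154). The case is at (218,232) and the cover at (438,237).

```bash
python3 - <<'E'
import cv2
im=cv2.imread("pics/top0.png")
cv2.imwrite("pics/top0z.png",cv2.resize(im[190:275,190:465],None,fx=2.9,fy=2.9,interpolation=cv2.INTER_CUBIC))
cv2.imwrite("pics/top0t.png",cv2.resize(im[105:195,220:425],None,fx=3.9,fy=3.9,interpolation=cv2.INTER_CUBIC))
E
cat > h.py <<'E'
import numpy as np, cv2
from scipy.spatial.transform import Rotation as R
from workcell import bot
GP=0.155
def cam(name):
    c=bot.get_calibration(name); K=np.array(c["mtx"])
    if name=="wrist":
        o=bot.get_obs(); T=np.eye(4); T[:3,:3]=R.from_quat(o["tool_rot"]).as_matrix(); T[:3,3]=o["eef_pos"]
        return K,T@np.array(c["mount"])
    return K,np.array(c["world_from_camera"])
def ray(K,T,uv,z):
    uv=np.atleast_2d(np.array(uv,float))
    d=np.c_[(uv[:,0]-K[0,2])/K[0,0],-(uv[:,1]-K[1,2])/K[1,1],-np.ones(len(uv))]@T[:3,:3].T
    s=(z-T[2,3])/d[:,2]
    return T[:3,3]+d*s[:,None]
def proj(K,T,P):
    P=np.atleast_2d(np.array(P,float)); c=(P-T[:3,3])@T[:3,:3]
    return np.c_[K[0,2]+K[0,0]*c[:,0]/-c[:,2], K[1,2]-K[1,1]*c[:,1]/-c[:,2]]
def snap(name,fn):
    K,T=cam(name); im=np.ascontiguousarray(bot.camera(name)[:,:,::-1]); cv2.imwrite("pics/"+fn,im); return K,T,im
def pose():
    o=bot.get_obs(); M=R.from_quat(o["tool_rot"]).as_matrix(); p=o["eef_pos"]; return o,M,p
def plan(x,y,z,jaw,up=None):
    """from the present pose to grasp point at x,y,z pointing down, jaw axis at angle jaw (mod pi) in world: print shift in tool axes, turn"""
    o,M,p=pose(); 
    cur=np.arctan2(M[1,2],M[0,2])
    d=(jaw-cur+np.pi/2)%np.pi-np.pi/2
    a=cur+d
    xt=np.array([0,0,-1.]); zt=np.array([np.cos(a),np.sin(a),0]); Mt=np.c_[xt,np.cross(zt,xt),zt]
    rv=R.from_matrix(M.T@Mt).as_rotvec()
    tp=np.array([x,y,z])+[0,0,GP]
    s=M.T@(tp-p)
    print("t %.2f gp now"%o["clock"],np.round(p+M[:,0]*GP,4),"jaw %.3f"%cur,"w %.4f"%o["grip_width"],"F",np.round(o["ft_force"],1),"j6 %.2f"%o["joint_pos"][5])
    print("shift tool mm",np.round(s*1e3,1),"turn",np.round(rv,3),"rows shift %.1f turn %.1f"%(np.linalg.norm(s)/.0417,np.linalg.norm(rv)/.125))
    print("  shift after turn (tool axes of target) mm",np.round(Mt.T@(tp-p)*1e3,1))
E
```

```text
(no output)
```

View pics/top0z.png

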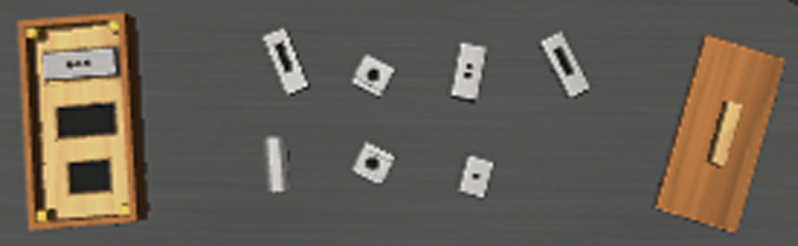

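View pics/top0t.png

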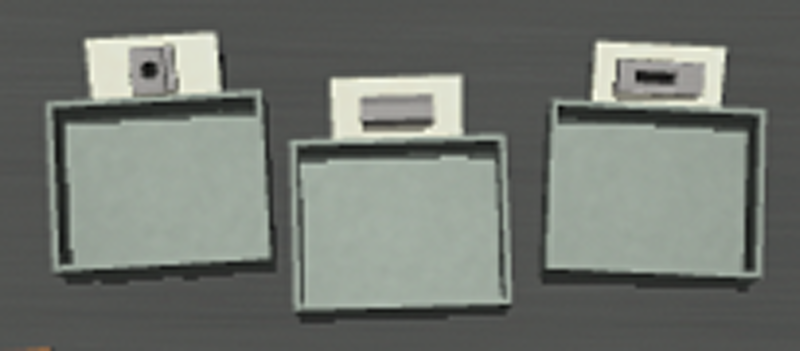

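```bash
python3 - <<'E'
from h import *
K,T=cam("top"); im=cv2.imread("pics/top0.png")
hsv=cv2.cvtColor(im,cv2.COLOR_BGR2HSV)
m=((hsv[:,:,2]>125)&(hsv[:,:,1]<40)).astype(np.uint8)
m[:,:270]=0;m[:195]=0;m[265:]=0;m[:,400:]=0
m=cv2.morphologyEx(m,cv2.MORPH_CLOSE,np.ones((5,5),np.uint8))
cs,_=cv2.findContours(m,cv2.RETR_EXTERNAL,cv2.CHAIN_APPROX_NONE)
for c in cs:
    if cv2.contourArea(c)<20: continue
    P=ray(K,T,c[:,0,:],0.018)[:,:2].astype(np.float32)
    r=cv2.minAreaRect(P*1000); M=cv2.moments(c); uv=[M['m10']/M['m00'],M['m01']/M['m00']]
    print(np.round(uv,1),np.round(r[0]),np.round(r[1]),r[2])
w=((hsv[:,:,0]<20)&(hsv[:,:,1]>100)).astype(np.uint8); w[:190]=0; w[280:]=0;w[:,:190]=0
cs,_=cv2.findContours(w,cv2.RETR_EXTERNAL,cv2.CHAIN_APPROX_NONE)
for c in cs:
    if cv2.contourArea(c)<400: continue
    for z in (0.008,0.046):
        P=ray(K,T,c[:,0,:],z)[:,:2].astype(np.float32); print("wood",z,cv2.minAreaRect(P*1000))
for n,uv in dict(tn=(260,152),hx=(323,163),st=(388,154),can=(166,158),vb=(465,173),tin=(498,218)).items(): print(n,ray(K,T,uv,0.03)[0])
for uv in ((240,129.5),(287,127.5),(290,173),(234,176)): print(ray(K,T,uv,.04)[0])
plan(0.42,0.0,0.2,0)
E
```

```text
[353.8 250.4] [420. -85.] [24. 33.] 74.49042510986328
[318.3 245.9] [431.  10.] [30. 27.] 64.4952621459961
[284.3 246. ] [429. 101.] [49. 12.] 6.217743396759033
[318.2 215.5] [512.  12.] [30. 29.] 64.41170501708984
[351.3 214.1] [518. -77.] [23. 49.] 79.95653533935547
[384.5 211.8] [ 526. -167.] [58. 20.] 28.641555786132812
[288.  210.6] [524.  93.] [59. 20.] 23.1431941986084
wood 0.008 ((464.1104431152344, -315.0410461425781), (80.59888458251953, 170.8754119873047), 73.45451354980469)
wood 0.046 ((464.1160888671875, -303.0130615234375), (77.55149841308594, 164.4146728515625), 73.45453643798828)
wood 0.008 ((466.377685546875, 282.940185546875), (196.09288024902344, 109.79925537109375), 5.557605743408203)
wood 0.046 ((466.29766845703125, 272.3588562011719), (188.67877197265625, 105.64781188964844), 5.557629585266113)
tn [0.68070961 0.1718748  0.03      ]
hx [0.65382758 0.00130684 0.03      ]
st [ 0.6818006 -0.1743489  0.03     ]
can [0.65954609 0.42353317 0.03      ]
vb [ 0.63363028 -0.38310297  0.03      ]
tin [ 0.51338655 -0.47016396  0.03      ]
[0.73875342 0.22561819 0.04      ]
[0.74672629 0.09976674 0.04      ]
[0.62330891 0.08870712 0.04      ]
[0.61253267 0.23706732 0.04      ]
t 0.15 gp now [0.1571 0.4742 0.249 ] jaw 1.251 w 0.0853 F [0.5 0.1 0.5] j6 1.57
shift tool mm [  49.6 -398.7 -367.7] turn [ 1.251e+00 -1.000e-03  1.000e-03] rows shift 13.1 turn 10.0
  shift after turn (tool axes of target) mm [  49.  -474.5  262.9]
```

```bash
python3 - <<'E'
from h import *
plan(0.48,0.0,0.2,np.pi/2)
E
```

```text
t 0.15 gp now [0.1571 0.4742 0.249 ] jaw 1.251 w 0.0853 F [0.5 0.1 0.5] j6 1.57
shift tool mm [  49.6 -455.7 -348.8] turn [-0.32  -0.002 -0.   ] rows shift 13.8 turn 2.6
  shift after turn (tool axes of target) mm [  49.  -322.9 -474.5]
```

Emit:
arm_command:
  moves: [0.0035,-0.0325,-0.025,0,0,0,-1,0.0035,-0.0325,-0.025,0,0,0,-1,0.0035,-0.0325,-0.025,0,0,0,-1,0.0035,-0.0325,-0.025,0,0,0,-1,0.0035,-0.0325,-0.025,0,0,0,-1,0.0035,-0.0325,-0.025,0,0,0,-1,0.0035,-0.0325,-0.025,0,0,0,-1,0.0035,-0.0325,-0.025,0,0,0,-1,0.0035,-0.0325,-0.025,0,0,0,-1,0.0035,-0.0325,-0.025,0,0,0,-1,0.0035,-0.0325,-0.025,0,0,0,-1,0.0035,-0.0325,-0.025,0,0,0,-1,0.0035,-0.0325,-0.025,0,0,0,-1,0.0035,-0.0325,-0.025,0,0,0,-1,0,0,0,-0.107,0,0,-1,0,0,0,-0.107,0,0,-1,0,0,0,-0.107,0,0,-1,0,0,0,0,0,0,-1]

```text
clock: 1.65
eef_pos: [0.4865, -0.0122, 0.3473]
tool_rot: [-0.504, 0.497, 0.505, 0.494]
ft_force: [0.2, 0.1, -0.2]
grip_width: 0.0852
```

```bash
python3 - <<'E'
from h import *
plan(0.48,0.0,0.2,np.pi/2)
snap("wrist","w1.png")
E
```

```text
t 1.65 gp now [ 0.4859 -0.0123  0.1923] jaw 1.589 w 0.0852 F [ 0.2  0.1 -0.2] j6 -0.04
shift tool mm [-7.7  6.3 12.3] turn [ 0.018 -0.001 -0.004] rows shift 0.4 turn 0.1
  shift after turn (tool axes of target) mm [-7.7  6.5 12.2]
```

View pics/w1.png

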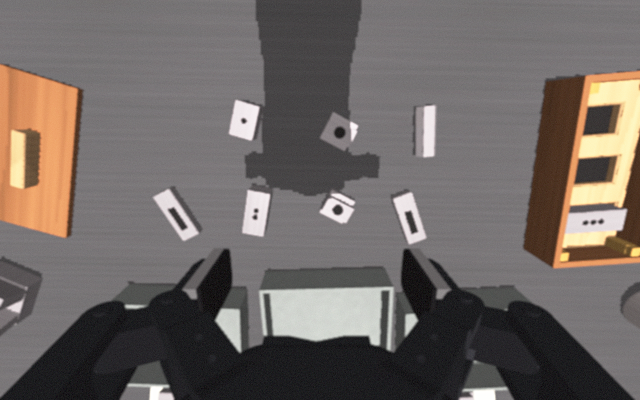

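The wrist view shows all the parts: block_34 at (244,119), block_50 at (257,211), T-nuts at (339,131) and (338,208), and straps at (178,213) and (408,217). The hexnut is at (425,130) and the case is on the right. Next I measure them and zoom in on the T-nuts.

```bash
python3 - <<'E'
from h import *
K,T=cam("wrist"); im=cv2.imread("pics/w1.png")
cv2.imwrite("pics/w1z.png",cv2.resize(im[100:240,300:380],None,fx=4.2,fy=4.2,interpolation=cv2.INTER_CUBIC))
hsv=cv2.cvtColor(im,cv2.COLOR_BGR2HSV)
m=((hsv[:,:,2]>135)&(hsv[:,:,1]<60)).astype(np.uint8)
m[:90]=0;m[245:]=0;m[:,:140]=0;m[:,460:]=0
m=cv2.morphologyEx(m,cv2.MORPH_CLOSE,np.ones((7,7),np.uint8))
cs,_=cv2.findContours(m,cv2.RETR_EXTERNAL,cv2.CHAIN_APPROX_NONE)
for c in cs:
    if cv2.contourArea(c)<80: continue
    for z in (0.012,0.024):
        P=ray(K,T,c[:,0,:],z)[:,:2].astype(np.float32)
        r=cv2.minAreaRect(P*1000); b=cv2.boundingRect(c); print(b,z,np.round(r[0],1),np.round(r[1],1),round(r[2],1))
# dots / dark marks on parts
d=((hsv[:,:,2]<45)).astype(np.uint8)
d=cv2.bitwise_and(d,cv2.erode(cv2.morphologyEx(m,cv2.MORPH_CLOSE,np.ones((15,15),np.uint8)),np.ones((3,3))))
cs,_=cv2.findContours(d,cv2.RETR_EXTERNAL,cv2.CHAIN_APPROX_NONE)
for c in cs:
    uv=c[:,0].mean(0); print("dark",np.round(uv,1),len(c),[np.round(ray(K,T,uv,z)[0]*1e3,1)[:2] for z in (.012,.02,.024)])
E
```

```text
(393, 192, 34, 53) 0.012 [524.1  93.7] [61.5 23.3] 23.2
(393, 192, 34, 53) 0.024 [519.7  89.5] [59.1 22.4] 23.2
(319, 192, 37, 33) 0.012 [511.8  12.5] [34.6 31.4] 62.9
(319, 192, 37, 33) 0.024 [508.   11.5] [33.3 30.1] 62.9
(241, 189, 30, 48) 0.012 [520.3 -80. ] [26.8 53.7] 80.0
(241, 189, 30, 48) 0.024 [516.1 -77.4] [25.7 51.6] 80.0
(152, 189, 47, 53) 0.012 [ 523.8 -168.9] [61.1 23.3] 27.7
(152, 189, 47, 53) 0.024 [ 519.5 -162.7] [58.7 22.4] 27.7
(322, 114, 37, 35) 0.012 [429.7  12.6] [31.4 28.8] 63.2
(322, 114, 37, 35) 0.024 [429.   11.6] [30.2 27.7] 63.2
(416, 104, 21, 54) 0.012 [428.9 100. ] [53.3 20.3] 6.4
(416, 104, 21, 54) 0.024 [428.3  95.6] [51.2 19.5] 6.4
(228, 99, 32, 42) 0.012 [419.8 -87.4] [26.4 36.7] 74.8
(228, 99, 32, 42) 0.024 [419.6 -84.5] [25.4 35.2] 74.8
dark [339.3 132.2] 23 [array([430.4,  10.8]), array([430. ,  10.2]), array([429.8,   9.9])]
```

View pics/w1z.png

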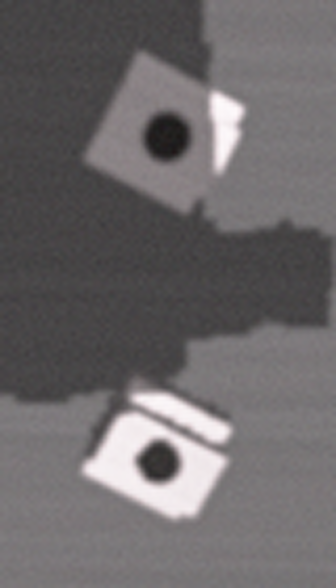

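```bash
python3 - <<'E'
from h import *
plan(0.517,-0.078,0.12,np.radians(80))
E
```

```text
t 1.70 gp now [ 0.4858 -0.0122  0.1923] jaw 1.586 w 0.0854 F [-0.4  0.6 -0. ] j6 -0.04
shift tool mm [ 72.3 -29.9 -66.4] turn [ 0.189 -0.001 -0.004] rows shift 2.5 turn 1.5
  shift after turn (tool axes of target) mm [ 72.3 -41.6 -59.7]
```

Emit:
arm_command:
  moves: [0.018,-0.0075,-0.0166,0,0,0,-0.7,0.018,-0.0075,-0.0166,0,0,0,-0.7,0.018,-0.0075,-0.0166,0,0,0,-0.7,0.018,-0.0075,-0.0166,0,0,0,-0.7,0,0,0,0.095,0,0,-0.7,0,0,0,0.094,0,0,-0.7,0,0,0,0,0,0,-0.7,0,0,0,0,0,0,-0.7]

```text
clock: 2.37
eef_pos: [0.5179, -0.0778, 0.2722]
tool_rot: [-0.448, 0.547, 0.449, 0.546]
ft_force: [0.3, 0.7, 0.5]
grip_width: 0.0726
```

```bash
python3 - <<'E'
from h import *
K,T,im=snap("wrist","w2.png")
plan(0.517,-0.078,0.12,np.radians(80))
E
```

```text
t 2.42 gp now [ 0.5174 -0.0776  0.1173] jaw 1.375 w 0.0727 F [ 0.1  0.6 -1. ] j6 0.05
shift tool mm [-2.7  0.7 -0.5] turn [-0.022 -0.    -0.003] rows shift 0.1 turn 0.2
  shift after turn (tool axes of target) mm [-2.7  0.7 -0.5]
```

View pics/w2.png

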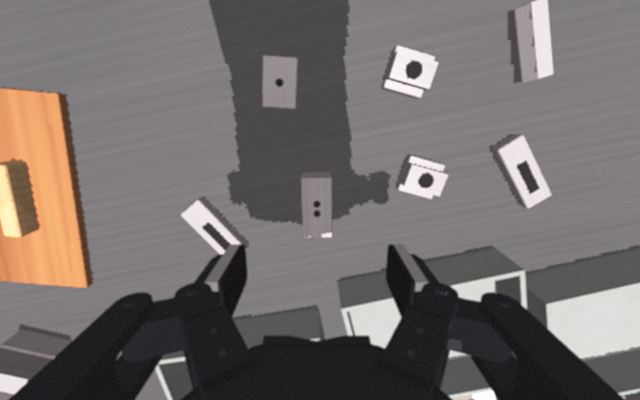

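The closer view shows block_50's dots at (317,204) and (317,214), with the block nearly aligned with the jaws. Both T-nuts' necks run the same way, along about 63° in world. Next I take block_50's centre from its dots.

```bash
cat >> h.py <<'E'
def dark(im,roi,thr,amin=3,dil=0):
    x0,y0,x1,y1=roi; g=cv2.cvtColor(im,cv2.COLOR_BGR2GRAY)[y0:y1,x0:x1]
    n,l,s,c=cv2.connectedComponentsWithStats((g<thr).astype(np.uint8))
    return [(c[i]+[x0,y0],s[i][4]) for i in range(1,n) if s[i][4]>=amin]
E
python3 - <<'E'
from h import *
K,T=cam("wrist"); im=cv2.imread("pics/w2.png")
g=cv2.cvtColor(im,cv2.COLOR_BGR2GRAY)
print(g[170:242:2,310]); print(g[225,292:342:2])
for roi,z in (((305,185,330,230),.024),((268,65,292,98),.024),((400,55,430,85),.02),((415,170,440,190),.02)):
    for uv,a in dark(im,roi,45): print(roi,uv,a,np.round(ray(K,T,uv,z)[0]*1e3,1))
for (a,b),z in ((((301,178),(332,178)),.024),(((303,233),(331,233)),.024)):
    print(np.round(ray(K,T,[a,b],z)*1e3,1).tolist())
E
```

```text
[ 76  87  94  91 125 140 135 136 139 138 134 135 136 136 137 135 137 134
 138 138 135 136 136 133 138 134 139 135 134 132 135 135 136 180 138 129]
[127 129 128 126 124 115 131 134 131 135 134 139 137 136 135 137 130 133
 136 132 118 130 128 127 126]
(305, 185, 330, 230) [316.38461538 203.61538462] 13 [512.5 -76.4  24. ]
(305, 185, 330, 230) [316.5 213.5] 12 [520.6 -77.9  24. ]
(268, 65, 292, 98) [278.9   82.05] 20 [419.8 -84.7  24. ]
[[490.0, -84.0, 24.0], [494.7, -60.6, 24.0]]
[[534.9, -92.0, 24.0], [539.4, -69.7, 24.0]]
```

```bash
python3 - <<'E'
from h import *
plan(0.5165,-0.0772,0.030,np.radians(79.5))
E
```

```text
t 2.42 gp now [ 0.5174 -0.0776  0.1173] jaw 1.375 w 0.0727 F [ 0.1  0.6 -1. ] j6 0.05
shift tool mm [87.3  1.1  0.2] turn [-0.013 -0.    -0.003] rows shift 2.1 turn 0.1
  shift after turn (tool axes of target) mm [87.3  1.4  0.2]
```

Emit:
arm_command:
  moves: [0.026,0.0003,0,-0.013,0,-0.003,-0.7,0.026,0.0003,0,0,0,0,-0.7,0.026,0.0003,0,0,0,0,-0.7,0.007,0.0003,0,0,0,0,-0.7,0,0,0,0,0,0,-0.7]

```text
clock: 2.83
eef_pos: [0.5191, -0.0756, 0.1895]
tool_rot: [-0.458, 0.539, 0.451, 0.544]
ft_force: [-0.4, 0.5, -0.7]
grip_width: 0.0723
```

```bash
python3 - <<'E'
from h import *
plan(0.5165,-0.0772,0.030,np.radians(79.5))
E
```

```text
t 2.83 gp now [ 0.5209 -0.0759  0.0345] jaw 1.396 w 0.0723 F [-0.4  0.5 -0.7] j6 0.03
shift tool mm [ 4.4  2.4 -2. ] turn [0.009 0.    0.012] rows shift 0.1 turn 0.1
  shift after turn (tool axes of target) mm [ 4.5  2.3 -2.1]
```

Emit:
arm_command:
  moves: [0.0044,0.0024,-0.002,0.009,0,0.012,-0.7,0,0,0,0,0,0,-0.7,0,0,0,0,0,0,-0.7]

```text
clock: 3.08
eef_pos: [0.5171, -0.0768, 0.1873]
tool_rot: [-0.452, 0.543, 0.452, 0.544]
ft_force: [0.5, 0.3, 0.8]
grip_width: 0.0727
```

```bash
python3 - <<'E'
from h import *
plan(0.5165,-0.0772,0.030,np.radians(79.5))
E
```

```text
t 3.08 gp now [ 0.5173 -0.0767  0.0323] jaw 1.388 w 0.0727 F [0.5 0.3 0.8] j6 0.04
shift tool mm [ 2.3  0.6 -0.5] turn [0.001 0.    0.001] rows shift 0.1 turn 0.0
  shift after turn (tool axes of target) mm [ 2.3  0.5 -0.5]
```

Good. I correct slightly and close.

Emit:
arm_command:
  moves: [0.003,0.0006,-0.0005,0,0,0,0.2,0,0,0,0,0,0,1,0,0,0,0,0,0,1,0,0,0,0,0,0,1,0,0,0,0,0,0,1,0,0,0,0,0,0,1,0,0,0,0,0,0,1]

```text
clock: 3.67
eef_pos: [0.5181, -0.0776, 0.1879]
tool_rot: [-0.454, 0.542, 0.45, 0.546]
ft_force: [-1.0, 0.6, -0.2]
grip_width: 0.0221
```

```bash
python3 - <<'E'
from h import *
K,T,im=snap("wrist","w3.png")
plan(0.46,0.20,0.17,np.radians(5.6))
E
```

```text
t 3.72 gp now [ 0.5193 -0.0778  0.0329] jaw 1.388 w 0.0218 F [ 0.7  0.8 -0.5] j6 0.03
shift tool mm [-137.8  106.5  262.5] turn [1.29  0.006 0.006] rows shift 7.6 turn 10.3
  shift after turn (tool axes of target) mm [-137.1  282.   -30.7]
```

View pics/w3.png

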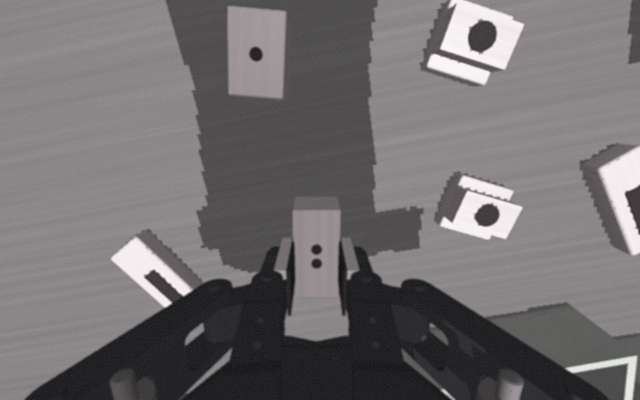

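Emit:
arm_command:
  moves: [-0.034,0,0,0,0,0,1,-0.034,0,0,0.117,0,0,1,-0.034,0,0,0.117,0,0,1,-0.034,0,0,0.117,0,0,1,0,0,0,0.117,0,0,1,0,0,0,0.117,0,0,1,0,0,0,0.117,0,0,1,0,0,0,0.117,0,0,1,0,0,0,0.117,0,0,1,0,0,0,0.117,0,0,1,0,0,0,0.117,0,0,1,0,0,0,0.117,0,0,1,0,0.035,-0.0038,0,0,0,1,0,0.035,-0.0038,0,0,0,1,0,0.035,-0.0038,0,0,0,1,0,0.035,-0.0038,0,0,0,1,0,0.035,-0.0038,0,0,0,1,0,0.035,-0.0038,0,0,0,1,0,0.035,-0.0038,0,0,0,1,0,0.035,-0.0038,0,0,0,1]

```text
clock: 5.38
eef_pos: [0.4746, 0.205, 0.3216]
tool_rot: [-0.007, 0.71, 0.005, 0.704]
ft_force: [0.6, 0.3, -1.7]
grip_width: 0.022
```

Emit:
arm_command:
  moves: [0,0,0,0,0,0,1,0,0,0,0,0,0,1]

```text
clock: 5.55
eef_pos: [0.4728, 0.2119, 0.3206]
tool_rot: [-0.01, 0.711, 0.009, 0.703]
ft_force: [-0.3, 0.3, -3.1]
grip_width: 0.0221
```

```bash
python3 - <<'E'
from h import *
K,T,im=snap("wrist","w4.png")
plan(0.46,0.20,0.17,np.radians(5.6))
E
```

```text
t 5.60 gp now [0.4712 0.2118 0.1656] jaw 0.027 w 0.0223 F [ 0.4  0.9 -2.6] j6 1.96
shift tool mm [ -4.3 -11.4 -13.3] turn [-0.071 -0.011 -0.001] rows shift 0.4 turn 0.6
  shift after turn (tool axes of target) mm [ -4.4 -10.5 -14. ]
```

View pics/w4.png

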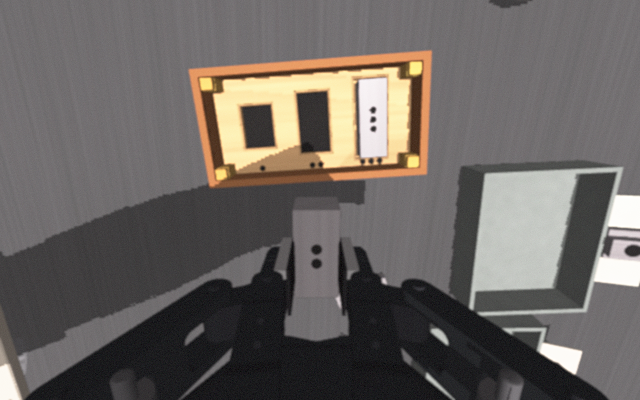

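The view shows the case with its open slots at (258,126) and (313,122), the 66 block at (372,118), and the held block_50's dots at (316,250) and (316,264). I measure these next.

```bash
python3 - <<'E'
from h import *
K,T=cam("wrist"); im=cv2.imread("pics/w4.png")
hsv=cv2.cvtColor(im,cv2.COLOR_BGR2HSV)
w=((hsv[:,:,0]<32)&(hsv[:,:,1]>70)).astype(np.uint8); w[:40]=0;w[200:]=0;w[:,:180]=0;w[:,440:]=0
cs,_=cv2.findContours(w,cv2.RETR_EXTERNAL,cv2.CHAIN_APPROX_NONE); c=max(cs,key=cv2.contourArea)
ap=cv2.approxPolyDP(c,8,True)[:,0]; print(ap.tolist())
P=ray(K,T,ap,.046); print(np.round(P*1e3,1).tolist())
Pc=ray(K,T,c[:,0],.046)[:,:2].astype(np.float32)*1000; print("case rect",cv2.minAreaRect(Pc))
for roi in ((235,95,285,160),(290,80,338,160)):
    x0,y0,x1,y1=roi; g=hsv[y0:y1,x0:x1,2]; m=(g<60).astype(np.uint8)
    cs,_=cv2.findContours(m,cv2.RETR_EXTERNAL,cv2.CHAIN_APPROX_NONE); c=max(cs,key=cv2.contourArea)[:,0]+[x0,y0]
    r=cv2.minAreaRect(ray(K,T,c,.016)[:,:2].astype(np.float32)*1000); print("slot",r)
# deck marks and 66 dots
for roi,z in (((255,160,345,174),.016),((355,155,390,166),.016),((365,100,382,135),.030),((305,240,328,272),.19)):
    for uv,a in dark(im,roi,60): print(roi,np.round(uv,1),a,np.round(ray(K,T,uv,z)[0]*1e3,1))
# held dots in tool frame: intersect plane tool x = const
o,M,p=pose(); c=bot.get_calibration("wrist"); Tm=np.array(c["mount"])
for tx in (0.143,0.146,0.149):
    for uv,a in dark(im,(305,240,328,272),40):
        d=Tm[:3,:3]@np.array([(uv[0]-K[0,2])/K[0,0],-(uv[1]-K[1,2])/K[1,1],-1]); s=(tx-Tm[0,3])/d[0]; print("held dot",tx,uv,np.round((Tm[:3,3]+d*s)*1e3,1))
E
```

```text
[[431, 50], [188, 69], [209, 187], [426, 174]]
[[554.2, 333.4, 46.0], [367.3, 315.6, 46.0], [376.1, 221.1, 46.0], [563.2, 237.8, 46.0]]
case rect ((465.2589416503906, 276.6255798339844), (189.06716918945312, 97.28241729736328), 5.368813991546631)
slot ((414.4948425292969, 272.3298034667969), (24.27773094177246, 35.09873962402344), 5.486080646514893)
slot ((465.43231201171875, 276.9752197265625), (25.083641052246094, 51.12548065185547), 5.268600940704346)
(255, 160, 345, 174) [312.1 164.6] 11 [465.  238.1  16. ]
(255, 160, 345, 174) [320.  164.2] 10 [472.6 238.7  16. ]
(255, 160, 345, 174) [262.2 167.8] 11 [417.2 233.7  16. ]
(355, 155, 390, 166) [362.2 161.2] 6 [512.5 242.7  16. ]
(355, 155, 390, 166) [370.6 160.8] 5 [520.5 243.3  16. ]
(355, 155, 390, 166) [379.2 159.8] 6 [528.6 244.4  16. ]
(365, 100, 382, 135) [372.8 109.6] 8 [516.3 289.4  30. ]
(365, 100, 382, 135) [372.9 118.9] 8 [517.  281.8  30. ]
(365, 100, 382, 135) [373.  128.7] 7 [517.8 273.5  30. ]
(305, 240, 328, 272) [316.1 249.2] 65 [470.6 235.3 190. ]
(305, 240, 328, 272) [316.2 263.3] 62 [470.8 229.3 190. ]
held dot 0.143 [316.1875 249.25  ] [143.   17.4  -0.2]
held dot 0.143 [316.         263.08695652] [143.   10.8  -0.3]
held dot 0.146 [316.1875 249.25  ] [146.   15.9  -0.2]
held dot 0.146 [316.         263.08695652] [146.    9.1  -0.3]
held dot 0.149 [316.1875 249.25  ] [149.   14.4  -0.2]
held dot 0.149 [316.         263.08695652] [149.    7.5  -0.3]
```

```bash
python3 - <<'E'
from h import *
plan(0.4659,0.2737,0.10,np.radians(5.3))
E
```

```text
t 5.60 gp now [0.4712 0.2118 0.1656] jaw 0.027 w 0.0223 F [ 0.4  0.9 -2.6] j6 1.96
shift tool mm [65.7 62.1 -4.6] turn [-0.066 -0.011 -0.001] rows shift 2.2 turn 0.5
  shift after turn (tool axes of target) mm [65.6 62.3 -1.3]
```

Emit:
arm_command:
  moves: [0,0.02,-0.001,-0.066,-0.011,-0.001,1,0.016,0.0205,0,0,0,0,1,0.02,0.02,0,0,0,0,1,0.02,0,0,0,0,0,1,0,0,0,0,0,0,1,0,0,0,0,0,0,1]

```text
clock: 6.1
eef_pos: [0.4697, 0.2684, 0.2631]
tool_rot: [-0.031, 0.706, 0.03, 0.707]
ft_force: [-0.3, 0.7, -1.4]
grip_width: 0.0219
```

```bash
python3 - <<'E'
from h import *
plan(0.4659,0.2737,0.085,np.radians(5.3))
E
```

```text
t 6.10 gp now [0.4699 0.2681 0.1081] jaw 0.086 w 0.0219 F [-0.3  0.7 -1.4] j6 2.00
shift tool mm [23.1  5.7 -3.3] turn [-0.006  0.001  0.002] rows shift 0.6 turn 0.1
  shift after turn (tool axes of target) mm [23.1  5.7 -3.3]
```

Emit:
arm_command:
  moves: [0,0.004,-0.0025,-0.006,0.001,0.002,1,0.011,0.0025,-0.001,0,0,0,1,0.011,0,0,0,0,0,1,0,0,0,0,0,0,1,0,0,0,0,0,0,1]

```text
clock: 6.52
eef_pos: [0.4675, 0.2719, 0.2434]
tool_rot: [-0.03, 0.705, 0.031, 0.708]
ft_force: [0.2, -0.2, -0.7]
grip_width: 0.022
```

```bash
python3 - <<'E'
from h import *
plan(0.4659,0.2737,0.085,np.radians(5.3))
K,T,im=snap("wrist","w5.png")
E
```

```text
t 6.52 gp now [0.4681 0.2724 0.0884] jaw 0.086 w 0.0220 F [ 0.2 -0.2 -0.7] j6 2.01
shift tool mm [ 3.4  1.9 -1.4] turn [-0.006  0.005 -0.002] rows shift 0.1 turn 0.1
  shift after turn (tool axes of target) mm [ 3.4  1.9 -1.4]
```

View pics/w5.png

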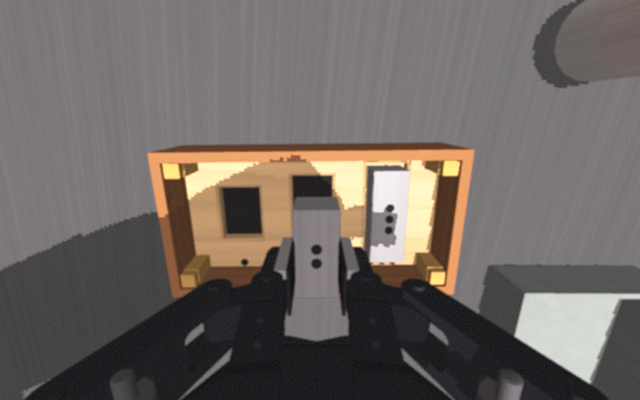

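Emit:
arm_command:
  moves: [0.005,0.0022,-0.0017,-0.006,0.005,-0.002,1,0.012,0.0005,0,0,0,0,1,0.01,0,0,0,0,0,1,0,0,0,0,0,0,1,0,0,0,0,0,0,1]

```text
clock: 6.98
eef_pos: [0.4664, 0.2751, 0.2177]
tool_rot: [-0.032, 0.705, 0.034, 0.708]
ft_force: [0.8, 1.0, -2.0]
grip_width: 0.022
```

```bash
python3 - <<'E'
from h import *
plan(0.4659,0.2737,0.039,np.radians(5.3))
K,T,im=snap("wrist","w6.png")
hsv=cv2.cvtColor(im,cv2.COLOR_BGR2HSV)
for roi in ((185,190,285,290),):
    x0,y0,x1,y1=roi; g=hsv[y0:y1,x0:x1,2]; m=(g<60).astype(np.uint8)
    cs,_=cv2.findContours(m,cv2.RETR_EXTERNAL,cv2.CHAIN_APPROX_NONE); c=max(cs,key=cv2.contourArea)[:,0]+[x0,y0]
    r=cv2.minAreaRect(ray(K,T,c,.016)[:,:2].astype(np.float32)*1000); print("slot",r)
E
```

```text
t 6.98 gp now [0.4669 0.2755 0.0627] jaw 0.093 w 0.0220 F [ 0.8  1.  -2. ] j6 2.01
shift tool mm [23.7 -1.4 -0.7] turn [ 0.     0.003 -0.003] rows shift 0.6 turn 0.0
  shift after turn (tool axes of target) mm [23.7 -1.3 -0.6]
slot ((414.96539306640625, 274.7882080078125), (24.553977966308594, 33.30784606933594), 5.293316841125488)
```

View pics/w6.png

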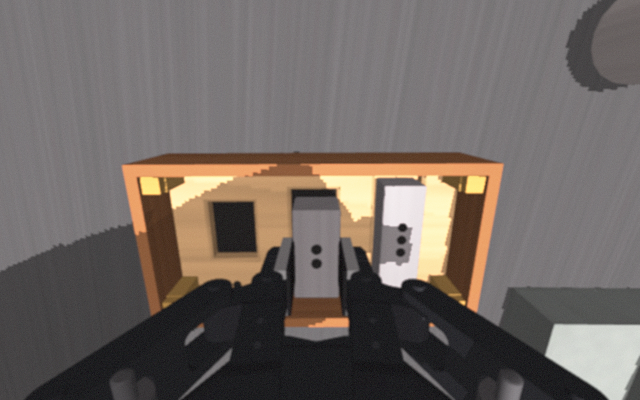

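```bash
python3 - <<'E'
from h import *
for f in ("w6.png",):
    K,T=cam("wrist"); im=cv2.imread("pics/"+f)
    for uv,a in dark(im,(396,220,410,260),50): print(np.round(uv,1),a,np.round(ray(K,T,uv,.030)[0]*1e3,1))
    hsv=cv2.cvtColor(im,cv2.COLOR_BGR2HSV)
    print("col 230 V",hsv[190:270:2,232,2].tolist())
    # outer rim corners at z .046 (far edge top: (127,166),(500,164))
    print(np.round(ray(K,T,[(126,166),(500,164)],.046)*1e3,1).tolist())
    print(np.round(ray(K,T,[(313,188),(313,201),(313,258)],.016)*1e3,1).tolist(),np.round(ray(K,T,[(293,198),(337,198)],.030+.024)*1e3,1).tolist())
    o,M,p=pose()
    c=p+M@np.array([.164,.0031,-.00025]); print("block top centre",c, proj(K,T,c))
    import itertools
    u=np.array([np.cos(np.radians(5.3)),np.sin(np.radians(5.3)),0]);v=np.array([-u[1],u[0],0])
    s=np.array([.4654,.2768,.016])
    for a,b in itertools.product((-1,1),(-1,1)): print(proj(K,T,s+a*.0145*u+b*.0275*v))
    for a,b in itertools.product((-1,1),(-1,1)): print("34",proj(K,T,s-.052*u+a*.0145*u+b*.0195*v))
    for a,b in itertools.product((-1,1),(-1,1)): print("rim",proj(K,T,s+[0,0,.03]+a*.094*u+b*.048*v))
E
```

```text
[402.1 227.5] 32 [515.7 289.2  30. ]
[401.1 239.6] 36 [516.5 281.5  30. ]
[400.  252.1] 36 [517.2 273.4  30. ]
col 230 V [182, 183, 185, 187, 188, 153, 71, 35, 31, 37, 34, 30, 34, 32, 38, 34, 30, 35, 32, 37, 34, 32, 35, 34, 33, 35, 32, 30, 36, 38, 33, 91, 132, 137, 166, 183, 186, 196, 197, 192]
[[369.4, 315.0, 46.0], [552.1, 332.5, 46.0]]
[[462.1, 304.6, 16.0], [462.8, 296.4, 16.0], [466.2, 257.5, 16.0]] [[452.4, 308.4, 54.0], [473.3, 310.3, 54.0]]
block top centre [0.46614996 0.27848744 0.05360837] [[316.01737577 256.19200267]]
[[292.64442949 269.26923204]]
[[290.44488994 188.89284218]]
[[336.32677188 269.11462673]]
[[337.9834504  188.77637936]]
34 [[212.95191814 258.66772606]]
34 [[206.477972   201.67587049]]
34 [[257.25097522 258.51746549]]
34 [[253.52114244 201.5526114 ]]
rim [[153.25383947 327.55453188]]
rim [[121.65978374 163.72888807]]
rim [[475.1367553  326.16363989]]
rim [[505.28212332 162.92174689]]
```

The 66 block's dots and the slot outlines agree with the first case estimate: the centre is (465.3, 276.8) mm at 5.3°. I correct by 1.6 mm and lower.

Emit:
arm_command:
  moves: [0.004,-0.0016,-0.0008,0,0.003,-0.003,1,0.005,-0.0004,0,0,0,0,1,0.005,0,0,0,0,0,1,0,0,0,0,0,0,1]

```text
clock: 7.37
eef_pos: [0.4661, 0.2731, 0.2037]
tool_rot: [-0.033, 0.706, 0.033, 0.707]
ft_force: [0.8, -0.1, -1.9]
grip_width: 0.022
```

```bash
python3 - <<'E'
from h import *
plan(0.4659,0.2737,0.039,np.radians(5.3))
E
```

```text
t 7.37 gp now [0.4664 0.2731 0.0487] jaw 0.093 w 0.0220 F [ 0.8 -0.1 -1.9] j6 2.01
shift tool mm [ 9.7  0.6 -0.1] turn [ 0.     0.002 -0.   ] rows shift 0.2 turn 0.0
  shift after turn (tool axes of target) mm [ 9.7  0.6 -0.1]
```

Emit:
arm_command:
  moves: [0.004,0.0004,0,0,0,0,1,0.004,0,0,0,0,0,1,0.002,0,0,0,0,0,1,0,0,0,0,0,0,1]

```text
clock: 7.7
eef_pos: [0.4664, 0.2737, 0.194]
tool_rot: [-0.032, 0.705, 0.033, 0.707]
ft_force: [-1.0, -1.1, 0.2]
grip_width: 0.0218
```

```bash
python3 - <<'E'
from h import *
plan(0.4659,0.2737,0.039,np.radians(5.3))
E
```

```text
t 7.70 gp now [0.4668 0.2738 0.039 ] jaw 0.093 w 0.0218 F [-1.  -1.1  0.2] j6 2.01
shift tool mm [ 0.   0.1 -0.5] turn [ 0.     0.003 -0.001] rows shift 0.0 turn 0.0
  shift after turn (tool axes of target) mm [ 0.   0.1 -0.5]
```

Emit:
arm_command:
  moves: [0,0,0,0,0,0,0.25,0,0,0,0,0,0,0.25,0,0,0,0,0,0,0.25,-0.03,0,0,0,0,0,0.25,-0.04,0,0,0,0,0,0.25,-0.04,0,0,0,0,0,0.25,0,0,0,0,0,0,0.25,0,0,0,0,0,0,0.25]

```text
clock: 8.37
eef_pos: [0.4661, 0.2737, 0.3074]
tool_rot: [-0.033, 0.706, 0.033, 0.707]
ft_force: [-0.3, -0.1, -0.1]
grip_width: 0.032
```

```bash
python3 - <<'E'
from h import *
K,T,im=snap("wrist","w7.png")
plan(0.420,-0.0845,0.12,np.radians(74.8))
E
```

```text
t 8.42 gp now [0.4673 0.2743 0.1531] jaw 0.093 w 0.0320 F [-0.9  0.1  0.3] j6 2.01
shift tool mm [  32.3 -352.7  -79.8] turn [-1.213e+00  4.000e-03  1.000e-03] rows shift 8.7 turn 9.7
  shift after turn (tool axes of target) mm [  33.1  -49.  -358.2]
```

View pics/w7.png

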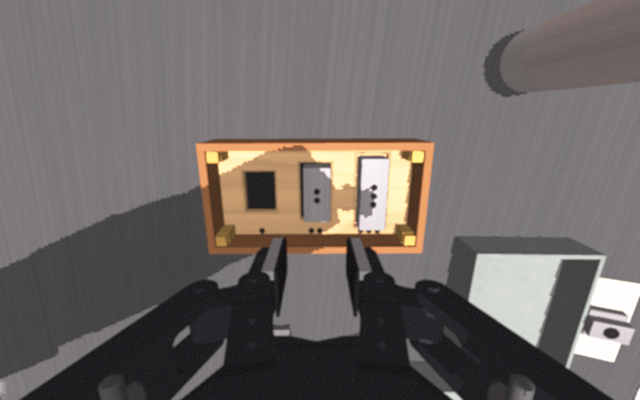

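Block_50 now sits in its slot, with its dots at (317,196) and its top at the same height as the 66 block. Next is block_34.

Emit:
arm_command:
  moves: [0.003,-0.0353,-0.008,0,0,0,-0.7,0.003,-0.0353,-0.008,0,0,0,-0.7,0.003,-0.0353,-0.008,0,0,0,-0.7,0.003,-0.0353,-0.008,0,0,0,-0.7,0.003,-0.0353,-0.008,0,0,0,-0.7,0.003,-0.0353,-0.008,0,0,0,-0.7,0.003,-0.0353,-0.008,0,0,0,-0.7,0.003,-0.0353,-0.008,0,0,0,-0.7,0.003,-0.0353,-0.008,0,0,0,-0.7,0.003,-0.0353,-0.008,0,0,0,-0.7,0,0,0,-0.121,0,0,-0.7,0,0,0,-0.121,0,0,-0.7,0,0,0,-0.121,0,0,-0.7,0,0,0,-0.121,0,0,-0.7,0,0,0,-0.121,0,0,-0.7,0,0,0,-0.121,0,0,-0.7,0,0,0,-0.121,0,0,-0.7,0,0,0,-0.121,0,0,-0.7,0,0,0,-0.121,0,0,-0.7,0,0,0,-0.121,0,0,-0.7]

```text
clock: 10.08
eef_pos: [0.4121, -0.1008, 0.2557]
tool_rot: [-0.436, 0.555, 0.447, 0.55]
ft_force: [-0.0, 0.4, 0.9]
grip_width: 0.0728
```

Emit:
arm_command:
  moves: [0,0,0,0,0,0,-0.7,0,0,0,0,0,0,-0.7]

```text
clock: 10.25
eef_pos: [0.4113, -0.1007, 0.2539]
tool_rot: [-0.434, 0.556, 0.448, 0.549]
ft_force: [0.1, 0.1, -0.4]
grip_width: 0.0726
```

```bash
python3 - <<'E'
from h import *
K,T,im=snap("wrist","w8.png")
plan(0.420,-0.0845,0.028,np.radians(74.8))
for uv,a in dark(im,(270,150,370,290),60,5): print(np.round(uv,1),a,np.round(ray(K,T,uv,.024)[0]*1e3,1))
E
```

```text
t 10.30 gp now [ 0.4083 -0.0992  0.0989] jaw 1.348 w 0.0727 F [-0.  -0.5 -0.2] j6 -0.02
shift tool mm [70.8 -6.4 17.3] turn [ 0.042  0.004 -0.021] rows shift 1.8 turn 0.4
  shift after turn (tool axes of target) mm [70.8 -4.2 17.8]
[337.8 229.2] 20 [419.8 -85.   24. ]
```

View pics/w8.png

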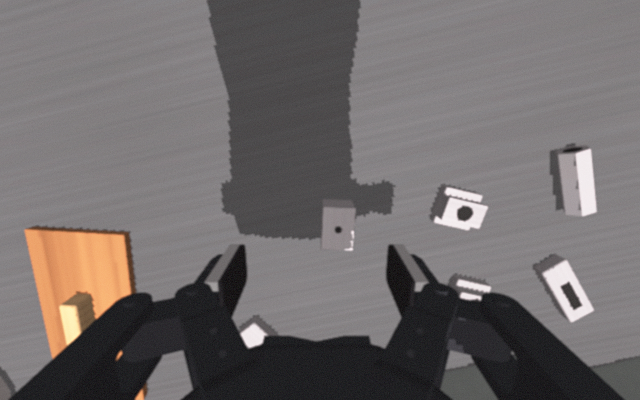

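Emit:
arm_command:
  moves: [0,-0.0064,0.0173,0.042,0.004,-0.021,-0.7,0.024,0,0,0,0,0,-0.7,0.024,0,0,0,0,0,-0.7,0.014,0,0,0,0,0,-0.7,0,0,0,0,0,0,-0.7,0,0,0,0,0,0,-0.7]

```text
clock: 10.8
eef_pos: [0.4227, -0.0847, 0.1897]
tool_rot: [-0.426, 0.564, 0.424, 0.566]
ft_force: [0.7, -0.3, 1.0]
grip_width: 0.0727
```

```bash
python3 - <<'E'
from h import *
plan(0.4198,-0.085,0.031,np.radians(74.8))
E
```

```text
t 10.80 gp now [ 0.4233 -0.0848  0.0347] jaw 1.289 w 0.0727 F [ 0.7 -0.3  1. ] j6 0.08
shift tool mm [ 3.7  2.7 -1.1] turn [-0.017  0.     0.004] rows shift 0.1 turn 0.1
  shift after turn (tool axes of target) mm [ 3.7  2.7 -1. ]
```

Emit:
arm_command:
  moves: [0.0045,0.0032,-0.0011,-0.017,0,0.004,-0.7,0,0,0,0,0,0,-0.2,0,0,0,0,0,0,1,0,0,0,0,0,0,1,0,0,0,0,0,0,1,0,0,0,0,0,0,1,0,0,0,0,0,0,1,0,0,0,0,0,0,1]

```text
clock: 11.47
eef_pos: [0.4203, -0.0855, 0.1884]
tool_rot: [-0.431, 0.561, 0.428, 0.563]
ft_force: [0.4, -0.3, -0.9]
grip_width: 0.022
```

```bash
python3 - <<'E'
from h import *
plan(0.42,0.20,0.17,np.radians(5.3))
E
```

```text
t 11.47 gp now [ 0.4212 -0.0857  0.0334] jaw 1.304 w 0.0220 F [ 0.4 -0.3 -0.9] j6 0.07
shift tool mm [-136.9   74.8  275.4] turn [1.212 0.004 0.005] rows shift 7.6 turn 9.7
  shift after turn (tool axes of target) mm [-136.6  284.3   26. ]
```

Emit:
arm_command:
  moves: [-0.034,0,0,0,0,0,1,-0.034,0,0,0.121,0,0,1,-0.034,0,0,0.121,0,0,1,-0.034,0,0,0.121,0,0,1,0,0,0,0.121,0,0,1,0,0,0,0.121,0,0,1,0,0,0,0.121,0,0,1,0,0,0,0.121,0,0,1,0,0,0,0.121,0,0,1,0,0,0,0.121,0,0,1,0,0,0,0.121,0,0,1,0,0.035,0.0032,0,0,0,1,0,0.035,0.0032,0,0,0,1,0,0.035,0.0032,0,0,0,1,0,0.035,0.0032,0,0,0,1,0,0.035,0.0032,0,0,0,1,0,0.035,0.0032,0,0,0,1,0,0.035,0.0032,0,0,0,1,0,0.025,0.0032,0,0,0,1]

```text
clock: 13.05
eef_pos: [0.4316, 0.1907, 0.3279]
tool_rot: [-0.012, 0.707, 0.01, 0.707]
ft_force: [0.1, 0.7, -0.8]
grip_width: 0.0221
```

Emit:
arm_command:
  moves: [0,0,0,0,0,0,1,0,0,0,0,0,0,1]

```text
clock: 13.22
eef_pos: [0.4314, 0.1959, 0.3272]
tool_rot: [-0.015, 0.707, 0.014, 0.707]
ft_force: [-0.6, -0.5, -2.1]
grip_width: 0.0222
```

```bash
cat >> h.py <<'E'
def tooldot(K,uv,tx):
    Tm=np.array(bot.get_calibration("wrist")["mount"])
    d=Tm[:3,:3]@np.array([(uv[0]-K[0,2])/K[0,0],-(uv[1]-K[1,2])/K[1,1],-1]); return Tm[:3,3]+d*(tx-Tm[0,3])/d[0]
E
python3 - <<'E'
from h import *
K,T,im=snap("wrist","w9.png")
plan(0.42,0.20,0.17,np.radians(5.3))
for uv,a in dark(im,(305,235,330,290),45,5): print("held",np.round(uv,1),a,np.round(tooldot(K,uv,.1645)*1e3,1))
E
```

```text
t 13.27 gp now [0.4316 0.1954 0.1723] jaw 0.040 w 0.0221 F [ 0.   0.3 -0.6] j6 1.96
shift tool mm [  2.2   4.9 -11.3] turn [-0.053  0.     0.001] rows shift 0.3 turn 0.4
  shift after turn (tool axes of target) mm [  2.3   5.4 -11.1]
held [316.1 260.2] 52 [164.5   0.6  -0.2]
```

View pics/w9.png

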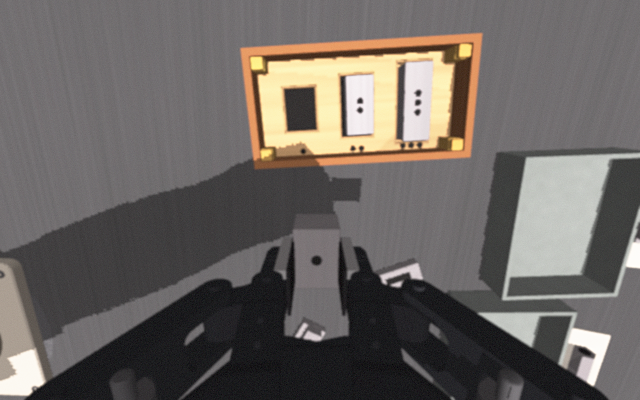

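```bash
python3 - <<'E'
from h import *
plan(0.4137,0.2714,0.10,np.radians(5.3))
E
```

```text
t 13.27 gp now [0.4316 0.1954 0.1723] jaw 0.040 w 0.0221 F [ 0.   0.3 -0.6] j6 1.96
shift tool mm [ 72.2  76.5 -14.8] turn [-0.053  0.     0.001] rows shift 2.5 turn 0.4
  shift after turn (tool axes of target) mm [ 72.3  77.1 -10.7]
```

Emit:
arm_command:
  moves: [0,0.026,-0.0045,-0.053,0,0.001,1,0,0.027,-0.0035,0,0,0,1,0.02,0.027,-0.0035,0,0,0,1,0.03,0,0,0,0,0,1,0.022,0,0,0,0,0,1,0,0,0,0,0,0,1,0,0,0,0,0,0,1]

```text
clock: 13.85
eef_pos: [0.4155, 0.2702, 0.2541]
tool_rot: [-0.03, 0.706, 0.029, 0.708]
ft_force: [0.9, 1.1, -1.6]
grip_width: 0.0223
```

```bash
python3 - <<'E'
from h import *
plan(0.4137,0.2714,0.062,np.radians(5.3))
E
```

```text
t 13.85 gp now [0.4159 0.2699 0.0991] jaw 0.082 w 0.0223 F [ 0.9  1.1 -1.6] j6 2.07
shift tool mm [37.1  1.4 -1.8] turn [-0.01   0.003  0.002] rows shift 0.9 turn 0.1
  shift after turn (tool axes of target) mm [37.1  1.4 -1.6]
```

Emit:
arm_command:
  moves: [0.002,0.0018,-0.0022,-0.011,0.003,0.002,1,0.015,0,-0.0004,0,0,0,1,0.015,0,0,0,0,0,1,0.004,0,0,0,0,0,1,0,0,0,0,0,0,1,0,0,0,0,0,0,1]

```text
clock: 14.35
eef_pos: [0.4161, 0.269, 0.2244]
tool_rot: [-0.029, 0.704, 0.033, 0.709]
ft_force: [-1.0, 0.2, -0.9]
grip_width: 0.0221
```

```bash
python3 - <<'E'
from h import *
plan(0.4137,0.2714,0.048,np.radians(5.3))
K,T,im=snap("wrist","w10.png")
u=np.array([np.cos(np.radians(5.3)),np.sin(np.radians(5.3)),0]);v=np.array([-u[1],u[0],0])
o,M,p=pose(); c=p+M@np.array([.1645,.0006,-.0002]); s=np.array([.4653,.2768,0])-.052*u
print("block-slot mm in case axes",np.round([(c-s)@u*1e3,(c-s)@v*1e3],2))
for uv,a in dark(im,(330,180,600,360),50,15): print(np.round(uv,1),a,np.round(ray(K,T,uv,.030)[0]*1e3,1))
E
```

```text
t 14.35 gp now [0.4173 0.2699 0.0694] jaw 0.087 w 0.0221 F [-1.   0.2 -0.9] j6 2.06
shift tool mm [21.4  2.5 -2.4] turn [-0.005  0.008 -0.005] rows shift 0.5 turn 0.1
  shift after turn (tool axes of target) mm [21.4  2.6 -2.2]
block-slot mm in case axes [ 3.68 -1.65]
[413.6 321.6] 11985 [488.4 213.9  30. ]
[396.9 227.1] 34 [465.9 280.8  30. ]
[396.1 239.3] 33 [466.7 272.8  30. ]
```

View pics/w10.png

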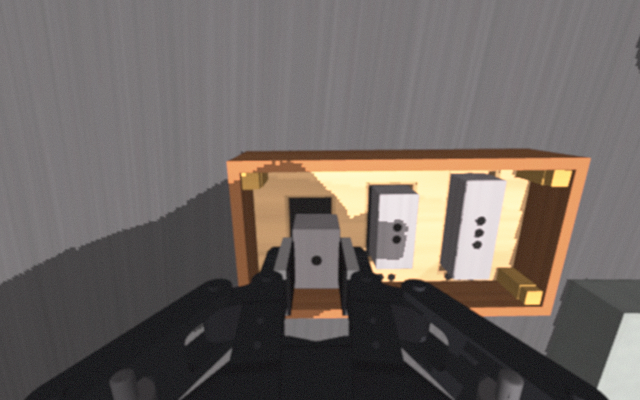

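Emit:
arm_command:
  moves: [0,0.0025,-0.0028,-0.005,0.008,-0.005,1,0,0,0,0,0,0,1,0,0,0,0,0,0,1]

```text
clock: 14.65
eef_pos: [0.414, 0.2719, 0.2274]
tool_rot: [-0.032, 0.705, 0.033, 0.708]
ft_force: [-0.6, 0.4, -2.0]
grip_width: 0.0224
```

```bash
python3 - <<'E'
from h import *
plan(0.4137,0.2714,0.048,np.radians(5.3))
u=np.array([np.cos(np.radians(5.3)),np.sin(np.radians(5.3)),0]);v=np.array([-u[1],u[0],0])
o,M,p=pose(); c=p+M@np.array([.1885,.0006,-.0002]); s=np.array([.4653,.2768,0])-.052*u
print("block bottom-slot mm in case axes",np.round([(c-s)@u*1e3,(c-s)@v*1e3],2))
E
```

```text
t 14.65 gp now [0.4145 0.2723 0.0724] jaw 0.093 w 0.0224 F [-0.6  0.4 -2. ] j6 2.06
shift tool mm [24.4 -0.5 -0.4] turn [ 0.     0.003 -0.002] rows shift 0.6 turn 0.0
  shift after turn (tool axes of target) mm [24.4 -0.5 -0.3]
block bottom-slot mm in case axes [0.9  0.84]
```

Emit:
arm_command:
  moves: [0.006,-0.0006,-0.0006,0,0.003,-0.002,1,0.01,0,0,0,0,0,1,0.01,0,0,0,0,0,1,0,0,0,0,0,0,1,0,0,0,0,0,0,1]

```text
clock: 15.07
eef_pos: [0.4136, 0.2719, 0.1998]
tool_rot: [-0.033, 0.706, 0.033, 0.707]
ft_force: [-1.2, -0.5, -0.4]
grip_width: 0.0222
```

```bash
python3 - <<'E'
from h import *
plan(0.4137,0.2714,0.039,np.radians(5.3))
u=np.array([np.cos(np.radians(5.3)),np.sin(np.radians(5.3)),0]);v=np.array([-u[1],u[0],0])
o,M,p=pose(); c=p+M@np.array([.1885,.0006,-.0002]); s=np.array([.4653,.2768,0])-.052*u
print("block bottom-slot mm in case axes",np.round([(c-s)@u*1e3,(c-s)@v*1e3],2))
E
```

```text
t 15.07 gp now [0.4139 0.272  0.0448] jaw 0.094 w 0.0222 F [-1.2 -0.5 -0.4] j6 2.06
shift tool mm [ 5.8 -0.5  0.1] turn [ 0.001  0.002 -0.001] rows shift 0.1 turn 0.0
  shift after turn (tool axes of target) mm [ 5.8 -0.5  0.1]
block bottom-slot mm in case axes [0.26 0.58]
```

Emit:
arm_command:
  moves: [0.004,0,0,0,0,0,1,0.002,0,0,0,0,0,1,0,0,0,0,0,0,1,0,0,0,0,0,0,0.25,0,0,0,0,0,0,0.25,0,0,0,0,0,0,0.25,-0.03,0,0,0,0,0,0.25,-0.04,0,0,0,0,0,0.25,-0.04,0,0,0,0,0,0.25,-0.03,0,0,0,0,0,0.25,0,0,0,0,0,0,0.25]

```text
clock: 15.98
eef_pos: [0.4129, 0.2715, 0.3378]
tool_rot: [-0.034, 0.707, 0.032, 0.706]
ft_force: [1.3, -0.1, -0.4]
grip_width: 0.0321
```

```bash
python3 - <<'E'
from h import *
K,T,im=snap("wrist","w11.png")
for uv,a in dark(im,(250,150,460,235),45,5): print(np.round(uv,1),a,np.round(ray(K,T,uv,.030)[0]*1e3,1))
K,T,im=snap("top","t11.png")
hsv=cv2.cvtColor(im,cv2.COLOR_BGR2HSV)
w=((hsv[:,:,0]<20)&(hsv[:,:,1]>100)).astype(np.uint8); w[:190]=0; w[280:]=0;w[:,:400]=0
cs,_=cv2.findContours(w,cv2.RETR_EXTERNAL,cv2.CHAIN_APPROX_NONE)
for c in cs:
    if cv2.contourArea(c)<400: continue
    print(cv2.minAreaRect(ray(K,T,c[:,0,:],.008)[:,:2].astype(np.float32)*1000))
plan(0.464,-0.25,0.2,np.radians(73.5))
E
```

```text
[355.  186.5] 6 [450.1 278.5  30. ]
((464.1104431152344, -315.0410461425781), (80.59888458251953, 170.8754119873047), 73.45451354980469)
t 16.08 gp now [0.4106 0.2699 0.1782] jaw 0.093 w 0.0318 F [-0.3 -0.5  0. ] j6 2.06
shift tool mm [ -19.3 -523.4    3.2] turn [-1.189e+00 -1.000e-02 -1.000e-03] rows shift 12.6 turn 9.5
  shift after turn (tool axes of target) mm [ -21.8 -197.9 -484.5]
```

View pics/w11.png

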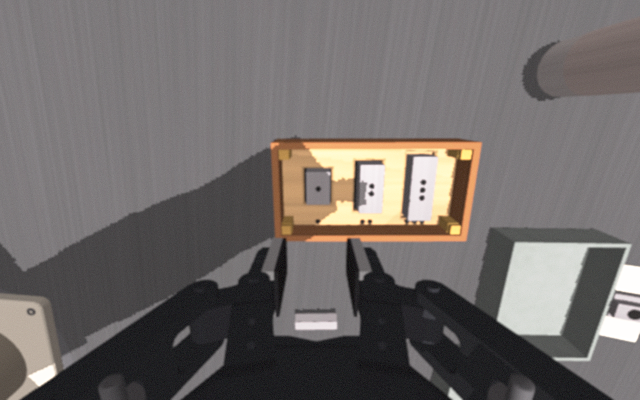

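View pics/t11.png

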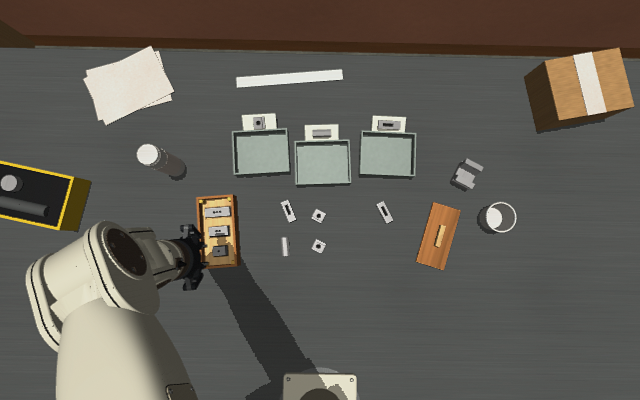

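Both blocks are seated, with dots at (318,188) and (371,190). Next is the cover.

```bash
python3 - <<'E'
from h import *
plan(0.48,-0.315,0.15,np.radians(73.5))
E
```

```text
t 16.08 gp now [0.4106 0.2699 0.1782] jaw 0.093 w 0.0318 F [-0.3 -0.5  0. ] j6 2.06
shift tool mm [  30.9 -589.4   13.4] turn [-1.189e+00 -1.000e-02 -1.000e-03] rows shift 14.2 turn 9.5
  shift after turn (tool axes of target) mm [  28.2 -231.7 -542.3]
```

Emit:
arm_command:
  moves: [0,-0.0365,0.001,0,0,0,-0.2,0,-0.0365,0.001,0,0,0,-0.2,0,-0.0365,0.001,0,0,0,-0.2,0,-0.0365,0.001,0,0,0,-0.2,0,-0.0365,0.001,0,0,0,-0.2,0,-0.0365,0.001,0,0,0,-0.2,0,-0.0365,0.001,0,0,0,-0.2,0,-0.0365,0.001,0,0,0,-0.2,0,-0.0365,0.001,0,0,0,-0.2,0,-0.0365,0.001,0,0,0,-0.2,0,-0.0365,0.001,0,0,0,-0.2,0,-0.0365,0.001,0,0,0,-0.2,0,-0.0365,0.001,0,0,0,-0.2,0,-0.0365,0.001,0,0,0,-0.2,0,-0.0365,0.001,0,0,0,-0.2,0,0,0,-0.119,0,0,-0.2,0,0,0,-0.119,0,0,-0.2,0,0,0,-0.119,0,0,-0.2,0,0,0,-0.119,0,0,-0.2,0,0,0,-0.119,0,0,-0.2]

```text
clock: 17.75
eef_pos: [0.4711, -0.298, 0.2932]
tool_rot: [-0.237, 0.681, 0.26, 0.642]
ft_force: [-0.6, 0.3, -0.5]
grip_width: 0.0514
```

Emit:
arm_command:
  moves: [0,0,0,-0.119,0,0,-0.2,0,0,0,-0.119,0,0,-0.2,0,0,0,-0.119,0,0,-0.2,0,0,0,-0.119,0,0,-0.2,0,0,0,-0.119,0,0,-0.2,0,0,0,0,0,0,-0.2,0,0,0,0,0,0,-0.2]

```text
clock: 18.33
eef_pos: [0.4662, -0.2958, 0.2766]
tool_rot: [-0.413, 0.572, 0.465, 0.535]
ft_force: [0.2, 0.0, -0.0]
grip_width: 0.0512
```

```bash
python3 - <<'E'
from h import *
K,T,im=snap("wrist","w12.png")
plan(0.464,-0.315,0.10,np.radians(73.5))
hsv=cv2.cvtColor(im,cv2.COLOR_BGR2HSV)
E
```

```text
t 18.38 gp now [ 0.4525 -0.2916  0.122 ] jaw 1.341 w 0.0512 F [-0.7  0.8 -0.8] j6 -0.33
shift tool mm [ 20.9  -4.3 -19.4] turn [ 0.059  0.003 -0.091] rows shift 0.7 turn 0.9
  shift after turn (tool axes of target) mm [ 21.3  -3.5 -19.1]
```

View pics/w12.png

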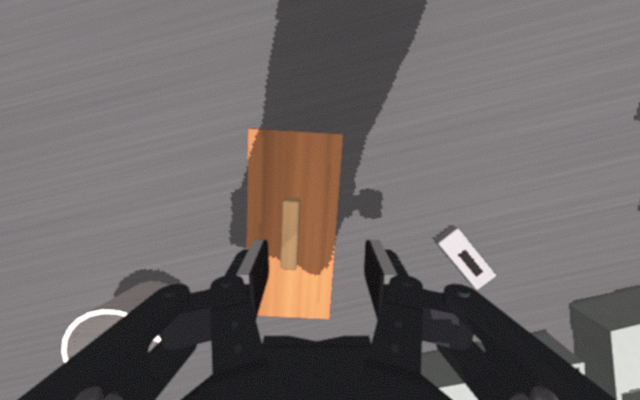

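The cover is at (295,225) with its bar at (290,235), and a strap shows at (465,258). The tool tilted by 0.09 rad on the way. I measure the cover and correct the tilt.

```bash
python3 - <<'E'
from h import *
K,T=cam("wrist"); im=cv2.imread("pics/w12.png")
hsv=cv2.cvtColor(im,cv2.COLOR_BGR2HSV)
w=((hsv[:,:,0]<25)&(hsv[:,:,1]>70)).astype(np.uint8); w[:100]=0;w[330:]=0;w[:,:235]=0;w[:,360:]=0
cs,_=cv2.findContours(w,cv2.RETR_EXTERNAL,cv2.CHAIN_APPROX_NONE); c=max(cs,key=cv2.contourArea)
r=cv2.minAreaRect(ray(K,T,c[:,0],.008)[:,:2].astype(np.float32)*1000); print(r)
print(np.round(ray(K,T,[(249,129),(343,133),(330,318),(259,317)],.008)*1e3,1).tolist())
print(np.round(ray(K,T,[(284,201),(299,201),(295,269),(282,269)],.026)*1e3,1).tolist())
plan(0.464,-0.315,0.10,np.radians(73.5))
print(hsv[235,274:306].tolist())
E
```

```text
((462.56085205078125, -315.8765563964844), (79.37631225585938, 171.28456115722656), 73.43891906738281)
[[370.7, -328.2, 8.0], [391.5, -253.7, 8.0], [554.7, -301.4, 8.0], [538.1, -366.0, 8.0]]
[[432.6, -312.6, 26.0], [435.4, -301.0, 26.0], [491.2, -318.2, 26.0], [488.7, -328.8, 26.0]]
t 18.38 gp now [ 0.4525 -0.2916  0.122 ] jaw 1.341 w 0.0512 F [-0.7  0.8 -0.8] j6 -0.33
shift tool mm [ 20.9  -4.3 -19.4] turn [ 0.059  0.003 -0.091] rows shift 0.7 turn 0.9
  shift after turn (tool axes of target) mm [ 21.3  -3.5 -19.1]
[[12, 142, 145], [12, 149, 139], [11, 138, 142], [12, 142, 140], [12, 146, 140], [12, 144, 140], [12, 140, 137], [13, 122, 148], [15, 116, 162], [14, 114, 168], [15, 112, 176], [14, 112, 175], [15, 113, 171], [15, 113, 172], [16, 110, 179], [14, 112, 180], [15, 110, 183], [15, 115, 182], [15, 114, 185], [15, 112, 186], [16, 113, 190], [15, 110, 190], [15, 110, 178], [15, 115, 151], [14, 118, 138], [12, 137, 140], [12, 151, 147], [12, 146, 150], [12, 146, 147], [12, 145, 146], [11, 142, 147], [12, 143, 155]]
```

Cover centre is (463.0, −315.5) mm at 73.4°.

Emit:
arm_command:
  moves: [0,-0.004,-0.019,0.059,0.003,-0.091,-0.2,0,0,0,0,0,0,-0.2,0,0,0,0,0,0,-0.2]

```text
clock: 18.63
eef_pos: [0.4653, -0.3148, 0.2732]
tool_rot: [-0.42, 0.568, 0.422, 0.568]
ft_force: [-0.4, 0.0, 0.1]
grip_width: 0.0511
```

```bash
python3 - <<'E'
from h import *
plan(0.463,-0.3155,0.030,np.radians(73.4))
E
```

```text
t 18.63 gp now [ 0.4652 -0.3144  0.1182] jaw 1.275 w 0.0511 F [-0.4  0.   0.1] j6 -0.30
shift tool mm [88.2  1.9 -1.5] turn [-0.006  0.002 -0.001] rows shift 2.1 turn 0.1
  shift after turn (tool axes of target) mm [88.2  2.  -1.3]
```

Emit:
arm_command:
  moves: [0.026,0.002,-0.0015,-0.006,0.002,0,-0.2,0.026,0,0,0,0,0,-0.2,0.026,0,0,0,0,0,-0.2,0.009,0,0,0,0,0,-0.2,0,0,0,0,0,0,-0.2,0,0,0,0,0,0,-0.2]

```text
clock: 19.13
eef_pos: [0.4634, -0.315, 0.1849]
tool_rot: [-0.421, 0.569, 0.422, 0.567]
ft_force: [-0.2, 0.6, 1.1]
grip_width: 0.0513
```

```bash
python3 - <<'E'
from h import *
plan(0.463,-0.3155,0.030,np.radians(73.4))
E
```

```text
t 19.13 gp now [ 0.463  -0.315   0.0299] jaw 1.277 w 0.0513 F [-0.2  0.6  1.1] j6 -0.30
shift tool mm [-0.1  0.2 -0.6] turn [-0.005 -0.    -0.003] rows shift 0.0 turn 0.0
  shift after turn (tool axes of target) mm [-0.1  0.2 -0.6]
```

Well aligned. I close, lift, and look.

Emit:
arm_command:
  moves: [0,0,-0.0006,-0.005,0,-0.003,0.4,0,0,0,0,0,0,1,0,0,0,0,0,0,1,0,0,0,0,0,0,1,0,0,0,0,0,0,1,0,0,0,0,0,0,1,0,0,0,0,0,0,1,-0.02,0,0,0,0,0,1,-0.04,0,0,0,0,0,1,-0.04,0,0,0,0,0,1,-0.02,0,0,0,0,0,1,0,0,0,0,0,0,1]

```text
clock: 20.13
eef_pos: [0.4631, -0.3151, 0.3121]
tool_rot: [-0.423, 0.567, 0.423, 0.567]
ft_force: [0.6, 0.3, -0.8]
grip_width: 0.0118
```

```bash
python3 - <<'E'
from h import *
K,T,im=snap("wrist","w13.png")
plan(0.463,0.276,0.16,np.radians(95.3))
E
```

```text
t 20.18 gp now [ 0.4627 -0.3149  0.1556] jaw 1.282 w 0.0124 F [-0.1 -0.9 -1.3] j6 -0.31
shift tool mm [ -4.  168.4 566.5] turn [-0.382  0.001 -0.002] rows shift 14.2 turn 3.1
  shift after turn (tool axes of target) mm [ -4.4 -54.7 588.5]
```

View pics/w13.png

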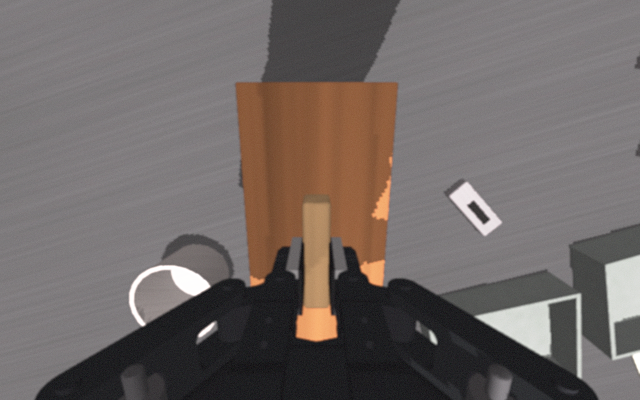

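Emit:
arm_command:
  moves: [-0.001,0.0095,0.0318,0,0,0,1,-0.001,0.0095,0.0318,0,0,0,1,-0.001,0.0095,0.0318,0,0,0,1,-0.001,0.0095,0.0318,0,0,0,1,-0.001,0.0095,0.0318,0,0,0,1,-0.001,0.0095,0.0318,0,0,0,1,-0.001,0.0095,0.0318,0,0,0,1,-0.001,0.0095,0.0318,0,0,0,1,-0.001,0.0095,0.0318,0,0,0,1,-0.001,0.0095,0.0318,0,0,0,1,-0.001,0.0095,0.0318,0,0,0,1,-0.001,0.0095,0.0318,0,0,0,1,-0.001,0.0095,0.0318,0,0,0,1,-0.001,0.0095,0.0318,0,0,0,1,-0.001,0.0095,0.0318,0,0,0,1,-0.001,0.0095,0.0318,0,0,0,1,0,0,0,-0.1,0,0,1,0,0,0,-0.1,0,0,1,0,0,0,-0.1,0,0,1,0,0,0,-0.08,0,0,1]

```text
clock: 21.85
eef_pos: [0.4516, 0.2402, 0.2892]
tool_rot: [-0.514, 0.487, 0.537, 0.459]
ft_force: [-0.3, 0.3, -0.8]
grip_width: 0.0121
```

Emit:
arm_command:
  moves: [0,0,0,0,0,0,1,0,0,0,0,0,0,1]

```text
clock: 22.02
eef_pos: [0.4502, 0.24, 0.2852]
tool_rot: [-0.513, 0.489, 0.538, 0.457]
ft_force: [-0.2, -0.1, -1.4]
grip_width: 0.0123
```

```bash
python3 - <<'E'
from h import *
K,T,im=snap("wrist","w14.png")
plan(0.465,0.2768,0.13,np.radians(95.3))
E
```

```text
t 22.07 gp now [0.4412 0.2382 0.1303] jaw 1.676 w 0.0123 F [-1.1 -0.1 -1.4] j6 0.38
shift tool mm [ -1.2 -18.7  35.2] turn [ 0.012 -0.005 -0.058] rows shift 1.0 turn 0.5
  shift after turn (tool axes of target) mm [  0.1 -18.3  35.4]
```

View pics/w14.png

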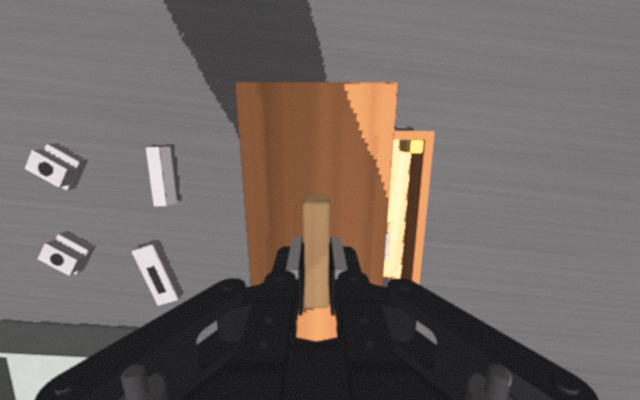

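The cover is still held the same way, with its near edge at row 83 from (237) to (397). I compute its offset in the tool.

```bash
python3 - <<'E'
from h import *
K,T=cam("wrist"); im=cv2.imread("pics/w14.png")
for uv in ((237,83),(397,83),(304,196.5),(328,196.5)): print(uv,np.round(tooldot(K,uv,.177 if uv[1]<100 else .159)*1e3,1))
plan(0.465,0.2768,0.10,np.radians(95.3))
E
```

```text
(237, 83) [177.   86.6 -37.1]
(397, 83) [177.   86.5  38.3]
(304, 196.5) [159.   36.1  -5.5]
(328, 196.5) [159.   36.1   5.6]
t 22.07 gp now [0.4412 0.2382 0.1303] jaw 1.676 w 0.0123 F [-1.1 -0.1 -1.4] j6 0.38
shift tool mm [ 28.8 -20.4  35.3] turn [ 0.012 -0.005 -0.058] rows shift 1.2 turn 0.5
  shift after turn (tool axes of target) mm [ 30.1 -18.3  35.4]
```

```bash
python3 - <<'E'
from h import *
plan(0.4665,0.2767,0.10,np.radians(95.3))
E
```

```text
t 22.07 gp now [0.4412 0.2382 0.1303] jaw 1.676 w 0.0123 F [-1.1 -0.1 -1.4] j6 0.38
shift tool mm [ 28.7 -21.9  35. ] turn [ 0.012 -0.005 -0.058] rows shift 1.2 turn 0.5
  shift after turn (tool axes of target) mm [ 30.1 -19.8  35.2]
```

Emit:
arm_command:
  moves: [0,-0.011,0.0176,0.012,-0.005,-0.058,1,0,-0.01,0.0176,0,0,0,1,0.012,0,0,0,0,0,1,0.014,0,0,0,0,0,1,0,0,0,0,0,0,1,0,0,0,0,0,0,1]

```text
clock: 22.57
eef_pos: [0.4678, 0.2764, 0.2545]
tool_rot: [0.519, -0.481, -0.519, -0.479]
ft_force: [0.0, -1.3, -1.0]
grip_width: 0.0123
```

```bash
python3 - <<'E'
from h import *
plan(0.4665,0.2767,0.09,np.radians(95.3))
E
```

```text
t 22.57 gp now [0.4676 0.2761 0.0995] jaw 1.650 w 0.0123 F [ 0.  -1.3 -1. ] j6 0.46
shift tool mm [9.5 1.3 0.4] turn [-0.014 -0.002 -0.001] rows shift 0.2 turn 0.1
  shift after turn (tool axes of target) mm [9.5 1.3 0.4]
```

Emit:
arm_command:
  moves: [0.005,0.0015,0.0004,-0.015,-0.002,-0.001,1,0.005,0,0,0,0,0,1,0,0,0,0,0,0,1,0,0,0,0,0,0,1]

```text
clock: 22.9
eef_pos: [0.4662, 0.2758, 0.2445]
tool_rot: [-0.522, 0.476, 0.523, 0.476]
ft_force: [0.0, 0.2, -0.9]
grip_width: 0.0123
```

```bash
python3 - <<'E'
from h import *
plan(0.4665,0.2767,0.08,np.radians(95.3))
K,T,im=snap("wrist","w15.png")
u=np.array([np.cos(np.radians(5.3)),np.sin(np.radians(5.3)),0]);v=np.array([-u[1],u[0],0]); s=np.array([.4653,.2768,.046])
for a,b in ((-1,-1),(-1,1),(1,1),(1,-1)): print("rim",proj(K,T,s+a*.094*u+b*.048*v))
E
```

```text
t 22.90 gp now [0.4662 0.2758 0.0895] jaw 1.663 w 0.0123 F [ 0.   0.2 -0.9] j6 0.44
shift tool mm [ 9.5 -0.4  0.9] turn [-0.  0. -0.] rows shift 0.2 turn 0.0
  shift after turn (tool axes of target) mm [ 9.5 -0.4  0.9]
rim [[227.83015137  70.76277533]]
rim [[407.49442835  70.44495294]]
rim [[384.29930576 353.72402272]]
rim [[251.15064578 354.00927687]]
```

View pics/w15.png

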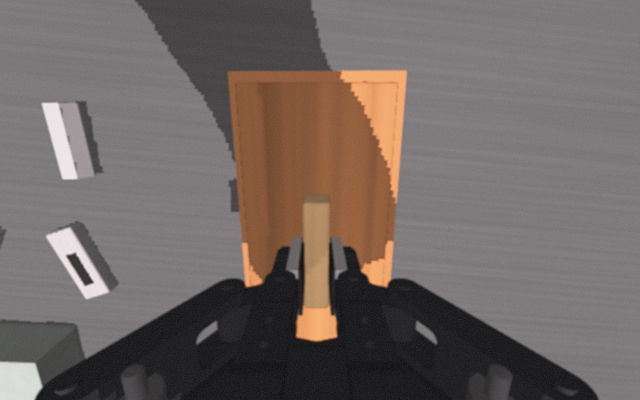

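The rim corners at (229,71) and (406,71) match the prediction to about 1 px, and the cover's margins to the rim are even. I lower it gently.

Emit:
arm_command:
  moves: [0.003,-0.0004,0.0008,0,0,0,1,0.004,0,0,0,0,0,1,0.002,0,0,0,0,0,1,0,0,0,0,0,0,1]

```text
clock: 23.28
eef_pos: [0.467, 0.2767, 0.2359]
tool_rot: [0.522, -0.476, -0.522, -0.477]
ft_force: [0.6, -0.2, -1.2]
grip_width: 0.0122
```

```bash
python3 - <<'E'
from h import *
plan(0.4660,0.2767,0.075,np.radians(95.3))
K,T,im=snap("wrist","w16.png")
cv2.imwrite("pics/w16z.png",cv2.resize(im[50:300,210:430],None,fx=2.4,fy=2.4))
E
```

```text
t 23.28 gp now [0.4673 0.277  0.0809] jaw 1.662 w 0.0122 F [ 0.6 -0.2 -1.2] j6 0.44
shift tool mm [5.9 1.1 0. ] turn [-0.001  0.001  0.002] rows shift 0.1 turn 0.0
  shift after turn (tool axes of target) mm [5.9 1.  0. ]
```

View pics/w16z.png

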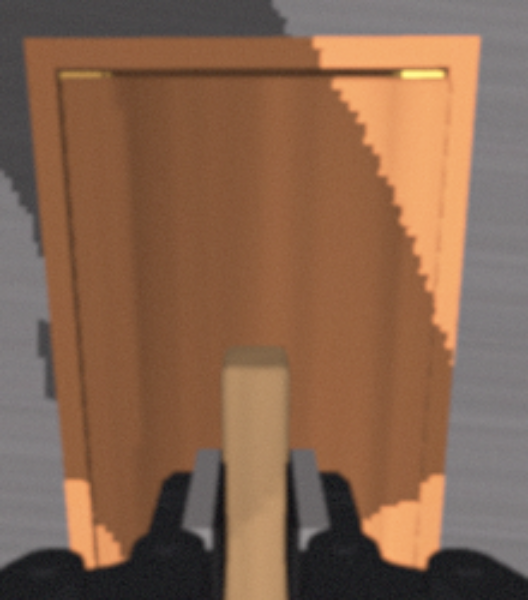

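The zoom shows the cover inside the rim's outline. The gap at the near (−x) end is slightly wide, with the catches visible there. I shift 1 mm toward it and descend until there is contact.

Emit:
arm_command:
  moves: [0,0.0012,0,0,0,0,1,0.003,0.0002,0,0,0,0,1,0.003,0,0,0,0,0,1,0,0,0,0,0,0,1]

```text
clock: 23.67
eef_pos: [0.4658, 0.2768, 0.2305]
tool_rot: [0.523, -0.475, -0.522, -0.478]
ft_force: [0.1, 0.9, -0.9]
grip_width: 0.0121
```

```bash
python3 - <<'E'
from h import *
plan(0.4660,0.2767,0.075,np.radians(95.3))
K,T,im=snap("wrist","w17.png")
cv2.imwrite("pics/w17z.png",cv2.resize(im[50:300,210:430],None,fx=2.4,fy=2.4))
E
```

```text
t 23.67 gp now [0.4663 0.2772 0.0755] jaw 1.662 w 0.0121 F [ 0.1  0.9 -0.9] j6 0.44
shift tool mm [ 0.5 -0.2 -0.1] turn [-0.001  0.002  0.003] rows shift 0.0 turn 0.0
  shift after turn (tool axes of target) mm [ 0.5 -0.2 -0.1]
```

View pics/w17z.png

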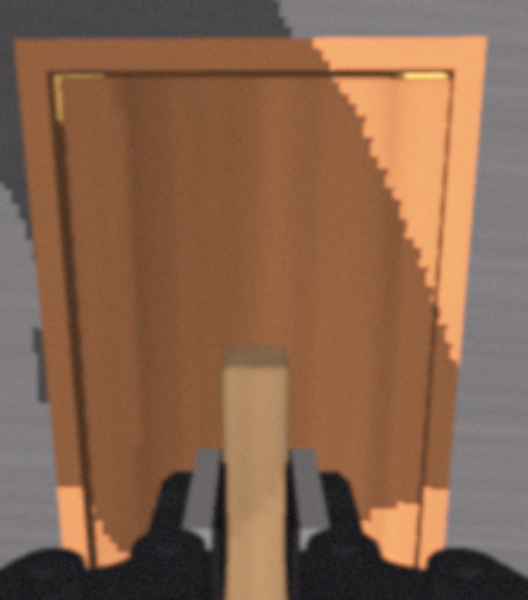

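Emit:
arm_command:
  moves: [0.002,0,-0.0007,0,0.002,0.003,1,0.002,0,0,0,0,0,1,0,0,0,0,0,0,1]

```text
clock: 23.97
eef_pos: [0.4661, 0.2768, 0.2276]
tool_rot: [-0.522, 0.475, 0.523, 0.477]
ft_force: [0.6, 0.0, -0.3]
grip_width: 0.0119
```

```bash
python3 - <<'E'
from h import *
plan(0.4660,0.2767,0.070,np.radians(95.3))
K,T,im=snap("wrist","w18.png")
cv2.imwrite("pics/w18z.png",cv2.resize(im[50:300,210:430],None,fx=2.4,fy=2.4))
E
```

```text
t 23.97 gp now [0.4663 0.2772 0.0726] jaw 1.663 w 0.0119 F [ 0.6  0.  -0.3] j6 0.44
shift tool mm [ 2.6  0.1 -0.1] turn [-0.     0.002  0.002] rows shift 0.1 turn 0.0
  shift after turn (tool axes of target) mm [ 2.6  0.1 -0.1]
```

View pics/w18z.png

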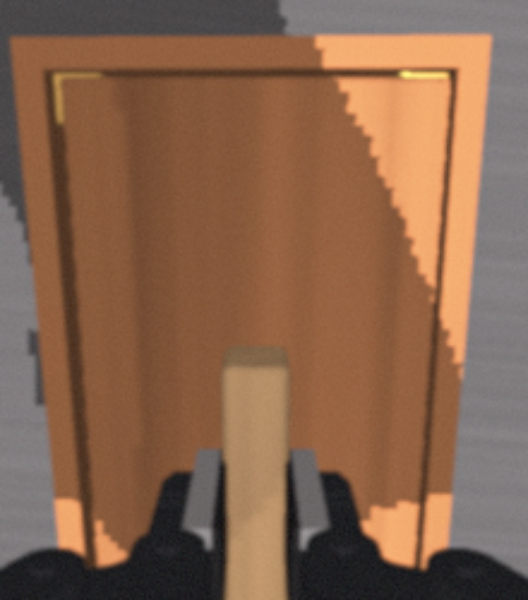

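Emit:
arm_command:
  moves: [0.002,0.0002,-0.0006,0,0.001,0.001,1,0.002,0,0,0,0,0,1,0,0,0,0,0,0,1]

```text
clock: 24.27
eef_pos: [0.4661, 0.2765, 0.2266]
tool_rot: [-0.522, 0.475, 0.523, 0.478]
ft_force: [0.3, -0.1, -1.5]
grip_width: 0.0118
```

Emit:
arm_command:
  moves: [0.002,0,0,0,0,0,1,0.002,0,0,0,0,0,1,0,0,0,0,0,0,1]

```text
clock: 24.52
eef_pos: [0.466, 0.2764, 0.2266]
tool_rot: [0.523, -0.474, -0.522, -0.479]
ft_force: [-0.0, -1.1, -1.2]
grip_width: 0.012
```

Emit:
arm_command:
  moves: [0.002,0,0,0,0,0,1,0.002,0,0,0,0,0,1,0,0,0,0,0,0,1]

```text
clock: 24.77
eef_pos: [0.466, 0.2762, 0.2265]
tool_rot: [0.523, -0.473, -0.522, -0.48]
ft_force: [-0.4, 0.4, -1.1]
grip_width: 0.0122
```

```bash
python3 - <<'E'
from h import *
plan(0.4660,0.2767,0.070,np.radians(95.3))
K,T,im=snap("wrist","w19.png")
cv2.imwrite("pics/w19z.png",cv2.resize(im[50:300,210:430],None,fx=2.4,fy=2.4))
E
```

```text
t 24.77 gp now [0.4671 0.2771 0.0715] jaw 1.663 w 0.0122 F [-0.4  0.4 -1.1] j6 0.44
shift tool mm [ 1.5 -0.1  0.5] turn [-0.     0.005  0.008] rows shift 0.0 turn 0.1
  shift after turn (tool axes of target) mm [ 1.5 -0.1  0.5]
```

View pics/w19z.png

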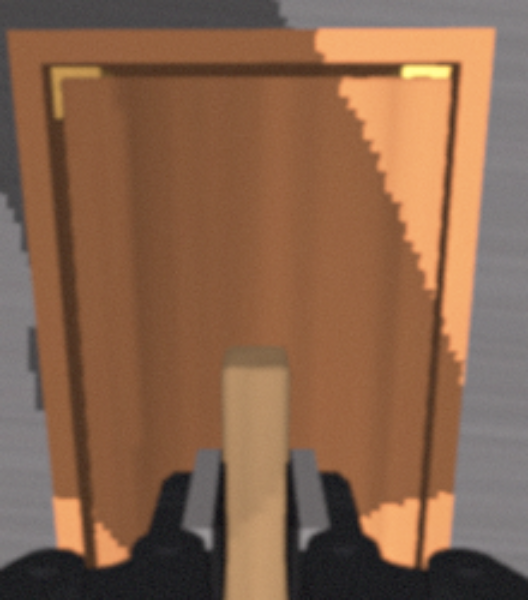

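The cover now rests on the catches, since the descent stops at TCP z 0.2266, and its margins to the rim are even. I press harder with larger commanded steps.

Emit:
arm_command:
  moves: [0.005,0,0.0003,0,0.005,0.008,1,0.005,0,0,0,0,0,1,0.005,0,0,0,0,0,1]

```text
clock: 25.07
eef_pos: [0.4663, 0.2766, 0.2259]
tool_rot: [0.523, -0.474, -0.522, -0.479]
ft_force: [-13.3, -7.0, 37.9]
grip_width: 0.0122
```

```bash
python3 - <<'E'
from h import *
plan(0.4660,0.2767,0.070,np.radians(95.3))
E
```

```text
t 25.07 gp now [0.4673 0.2773 0.0709] jaw 1.663 w 0.0122 F [-13.3  -7.   37.9] j6 0.44
shift tool mm [0.9 0.3 0.1] turn [-0.     0.003  0.007] rows shift 0.0 turn 0.1
  shift after turn (tool axes of target) mm [0.9 0.3 0.1]
```

Emit:
arm_command:
  moves: [-0.001,0,0,0,0.003,0.007,1,0,0,0,0,0,0,1]

```text
clock: 25.23
eef_pos: [0.4665, 0.2765, 0.2291]
tool_rot: [0.523, -0.475, -0.522, -0.478]
ft_force: [0.3, 0.3, -1.6]
grip_width: 0.0122
```

```bash
python3 - <<'E'
from h import *
plan(0.4660,0.2767,0.070,np.radians(95.3))
K,T,im=snap("side","s20.png")
cv2.imwrite("pics/s20z.png",cv2.resize(im[130:210,210:320],None,fx=6,fy=6,interpolation=cv2.INTER_CUBIC))
snap("wrist","w20.png")
E
```

```text
t 25.23 gp now [0.467  0.2768 0.0741] jaw 1.663 w 0.0122 F [ 0.3  0.3 -1.6] j6 0.44
shift tool mm [4.1 0.4 0.2] turn [-0.     0.001  0.004] rows shift 0.1 turn 0.0
  shift after turn (tool axes of target) mm [4.1 0.4 0.2]
```

View pics/s20z.png

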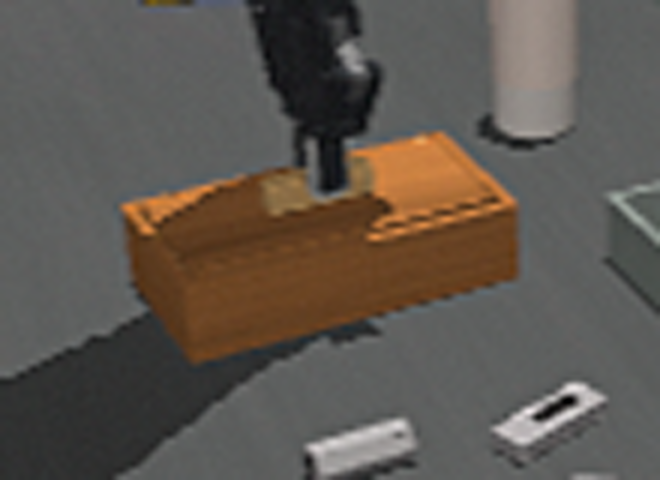

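View pics/w20.png

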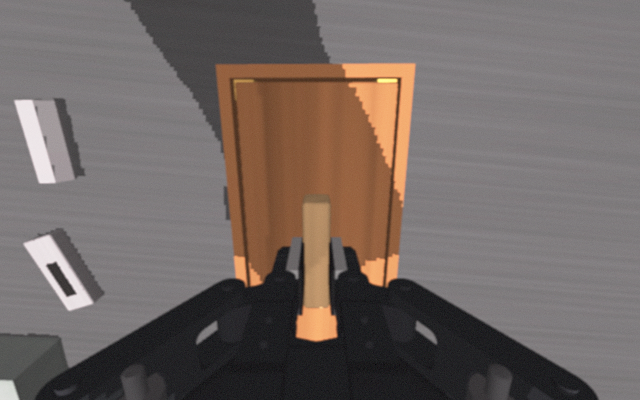

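Emit:
arm_command:
  moves: [0.003,0.0003,0,0,0.001,0.004,1,0.002,0,0,0,0,0,1,0.002,0,0,0,0,0,1,0,0,0,0,0,0,0.3,0,0,0,0,0,0,0.3,0,0,0,0,0,0,0.3,-0.03,0,0,0,0,0,0.3,-0.04,0,0,0,0,0,0.3,-0.03,0,0,0,0,0,0.3,0,0,0,0,0,0,1]

```text
clock: 26.17
eef_pos: [0.4656, 0.2757, 0.3195]
tool_rot: [-0.52, 0.483, 0.524, 0.471]
ft_force: [0.8, 0.2, 1.9]
grip_width: 0.0189
```

```bash
python3 - <<'E'
from h import *
plan(0.4660,0.2767,0.070,np.radians(95.3))
K,T,im=snap("side","s21.png")
cv2.imwrite("pics/s21z.png",cv2.resize(im[130:210,210:320],None,fx=6,fy=6,interpolation=cv2.INTER_CUBIC))
snap("wrist","w21.png")
E
```

```text
t 26.17 gp now [0.4632 0.2743 0.1646] jaw 1.663 w 0.0189 F [0.8 0.2 1.9] j6 0.44
shift tool mm [94.5 -2.1  1.6] turn [-0.001 -0.008 -0.016] rows shift 2.3 turn 0.1
  shift after turn (tool axes of target) mm [94.5 -0.5  0.9]
```

View pics/s21z.png

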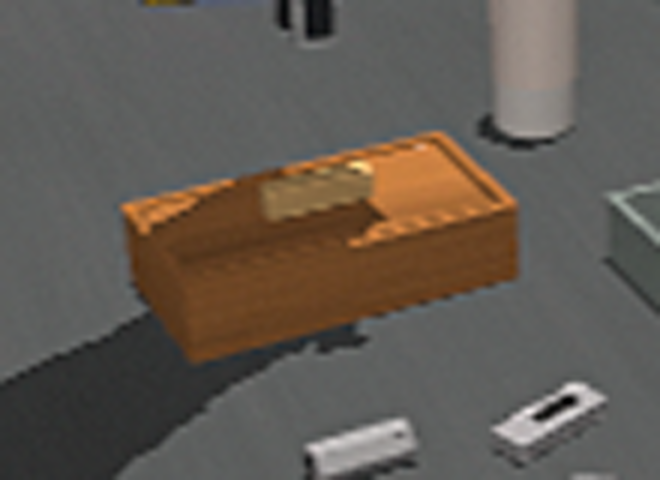

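View pics/w21.png

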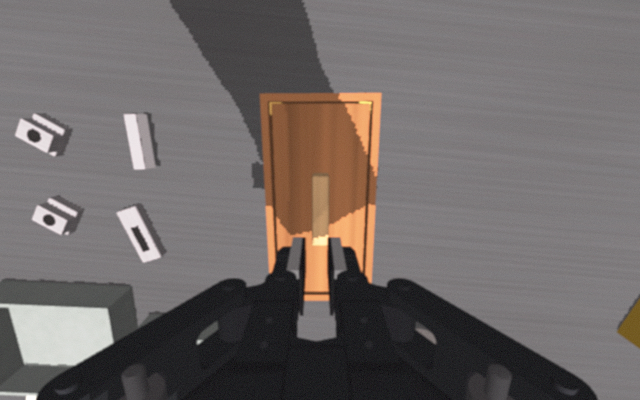

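The cover lies inside the rim and looks level. To confirm it is fully down, I press on the bar's top with the fingers shut.

Emit:
arm_command:
  moves: [0.025,-0.002,0.0016,0,-0.008,-0.016,1,0.025,0,0,0,0,0,1,0.016,0,0,0,0,0,1,0.002,0,0,0,0,0,1,0,0,0,0,0,0,1,0,0,0,0,0,0,1]

```text
clock: 26.77
eef_pos: [0.4639, 0.2754, 0.2374]
tool_rot: [-0.521, 0.482, 0.524, 0.471]
ft_force: [-1.5, -0.7, 13.4]
grip_width: -0.0002
```

```bash
python3 - <<'E'
from h import *
plan(0.4660,0.2767,0.082,np.radians(95.3))
E
```

```text
t 26.77 gp now [0.4619 0.2743 0.0824] jaw 1.662 w -0.0002 F [-1.5 -0.7 13.4] j6 0.44
shift tool mm [ 0.4 -2.2  1.1] turn [-0.001 -0.006 -0.014] rows shift 0.1 turn 0.1
  shift after turn (tool axes of target) mm [ 0.4 -2.2  1.1]
```

It makes contact at TCP z 0.237 with 13 N, exactly the fully-down height, so the cover is down. Now the parts, starting with the hexnut.

Emit:
arm_command:
  moves: [-0.04,0,0,0,0,0,1,-0.04,0,0,0,-0.006,-0.014,1,0,0,0,0,0,0,0]

```text
clock: 27.02
eef_pos: [0.4642, 0.2755, 0.3168]
tool_rot: [-0.521, 0.48, 0.523, 0.473]
ft_force: [1.7, 0.9, 0.7]
grip_width: 0.0108
```

```bash
python3 - <<'E'
from h import *
snap("top","t22.png")
plan(0.429,0.100,0.12,np.radians(96.4))
E
```

```text
t 27.07 gp now [0.4618 0.274  0.1591] jaw 1.662 w 0.0181 F [ 0.4 -0.8 -0.2] j6 0.44
shift tool mm [  40.7   50.  -171. ] turn [-0.02  -0.006 -0.012] rows shift 4.4 turn 0.2
  shift after turn (tool axes of target) mm [  39.1   53.9 -170.2]
```

View pics/t22.png

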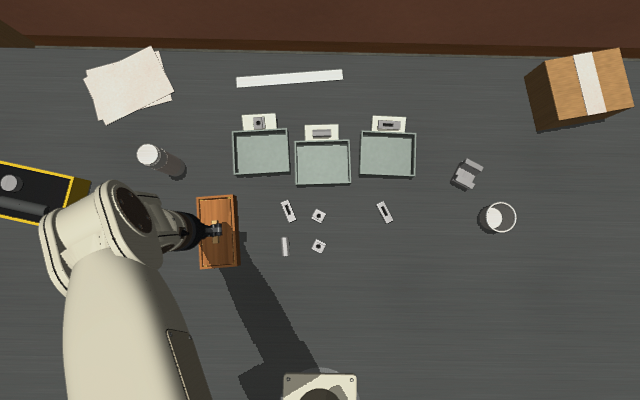

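All parts are where they were. I move to the hexnut.

Emit:
arm_command:
  moves: [0,0.01,-0.034,-0.02,-0.006,-0.012,-0.4,0.006,0.01,-0.034,0,0,0,-0.4,0.01,0.01,-0.034,0,0,0,-0.4,0.01,0.01,-0.034,0,0,0,-0.4,0.01,0.012,-0.034,0,0,0,-0.4,0,0,0,0,0,0,-0.4,0,0,0,0,0,0,-0.4]

```text
clock: 27.65
eef_pos: [0.4279, 0.0955, 0.2729]
tool_rot: [-0.527, 0.47, 0.529, 0.47]
ft_force: [0.9, 1.1, 0.1]
grip_width: 0.0596
```

```bash
python3 - <<'E'
from h import *
K,T,im=snap("wrist","w23.png")
plan(0.429,0.098,0.020,np.radians(96.4))
E
```

```text
t 27.70 gp now [0.4268 0.0957 0.1176] jaw 1.688 w 0.0599 F [ 0.1 -0.7 -0.3] j6 0.10
shift tool mm [97.6 -2.2  2. ] turn [ 0.006  0.001 -0.004] rows shift 2.3 turn 0.1
  shift after turn (tool axes of target) mm [97.6 -1.8  2.1]
```

View pics/w23.png

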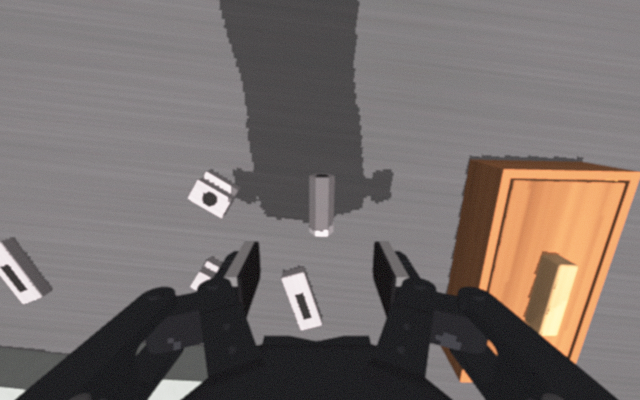

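The hexnut is at (321,206), between the jaws.

```bash
python3 - <<'E'
from h import *
K,T=cam("wrist")
print(np.round(ray(K,T,[(321,179),(321.5,235)],.018)*1e3,1).tolist(), np.round(ray(K,T,[(309,206),(334,206)],.009)*1e3,1).tolist())
plan(0.429,0.098,0.020,np.radians(96.4))
E
```

```text
[[403.0, 97.0, 18.0], [450.6, 103.2, 18.0]] [[429.3, 90.1, 9.0], [426.9, 111.1, 9.0]]
t 27.70 gp now [0.4268 0.0957 0.1176] jaw 1.688 w 0.0599 F [ 0.1 -0.7 -0.3] j6 0.10
shift tool mm [97.6 -2.2  2. ] turn [ 0.006  0.001 -0.004] rows shift 2.3 turn 0.1
  shift after turn (tool axes of target) mm [97.6 -1.8  2.1]
```

Emit:
arm_command:
  moves: [0.028,-0.0012,0.0045,0.006,0,-0.004,-0.4,0.028,0,0,0,0,0,-0.4,0.028,0,0,0,0,0,-0.4,0.01,0,0,0,0,0,-0.4,0,0,0,0,0,0,-0.4,0,0,0,0,0,0,-0.4]

```text
clock: 28.2
eef_pos: [0.4321, 0.1064, 0.1767]
tool_rot: [0.53, -0.467, -0.528, -0.472]
ft_force: [0.3, -0.8, -0.1]
grip_width: 0.0596
```

```bash
python3 - <<'E'
from h import *
plan(0.4275,0.1003,0.020,np.radians(96.4))
E
```

```text
t 28.20 gp now [0.4332 0.107  0.0217] jaw 1.689 w 0.0596 F [ 0.3 -0.8 -0.1] j6 0.12
shift tool mm [ 1.6  5.3 -5.6] turn [0.006 0.003 0.008] rows shift 0.2 turn 0.1
  shift after turn (tool axes of target) mm [ 1.7  5.2 -5.6]
```

Emit:
arm_command:
  moves: [0,0.0053,-0.0056,0.006,0.003,0.008,-0.4,0.002,0,0,0,0,0,-0.4,0,0,0,0,0,0,-0.2,0,0,0,0,0,0,1,0,0,0,0,0,0,1,0,0,0,0,0,0,1,0,0,0,0,0,0,1,0,0,0,0,0,0,1,0,0,0,0,0,0,1]

```text
clock: 28.95
eef_pos: [0.4298, 0.1017, 0.1793]
tool_rot: [0.529, -0.468, -0.526, -0.473]
ft_force: [-0.8, 0.4, -1.0]
grip_width: 0.0178
```

Emit:
arm_command:
  moves: [-0.02,0,0,0,0,0,1,-0.04,0,0,0,0,0,1,-0.04,0,0,0,0,0,1,-0.02,0,0,0,0,0,1]

```text
clock: 29.28
eef_pos: [0.4257, 0.1006, 0.2971]
tool_rot: [-0.526, 0.473, 0.529, 0.468]
ft_force: [1.5, -0.1, -1.1]
grip_width: 0.0176
```

```bash
python3 - <<'E'
from h import *
K,T,im=snap("wrist","w24.png")
plan(0.645,0.0,0.14,np.radians(90))
E
```

```text
t 29.33 gp now [0.4264 0.1008 0.1448] jaw 1.685 w 0.0178 F [1.4 0.  1.1] j6 0.12
shift tool mm [   4.2 -205.2 -125. ] turn [ 0.114 -0.001 -0.003] rows shift 5.8 turn 0.9
  shift after turn (tool axes of target) mm [   4.8 -218.1 -100.9]
```

View pics/w24.png

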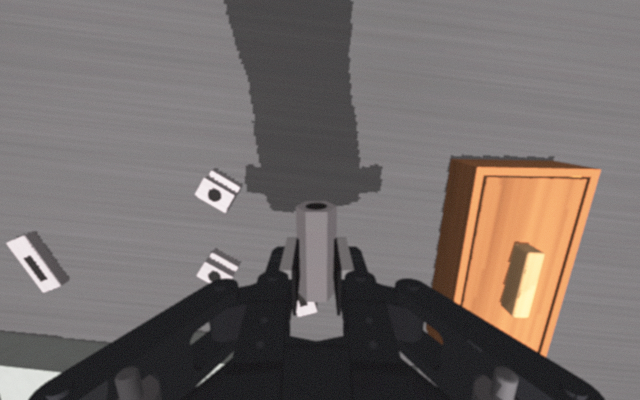

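The hexnut is held. I move to its tray.

Emit:
arm_command:
  moves: [0,-0.029,-0.0178,0,0,0,1,0,-0.029,-0.0178,0,0,0,1,0,-0.029,-0.0178,0,0,0,1,0,-0.029,-0.0178,0,0,0,1,0,-0.029,-0.0178,0,0,0,1,0,-0.029,-0.0178,0,0,0,1,0,-0.029,-0.0178,0.114,0,0,1,0,0,0,0,0,0,1,0,0,0,0,0,0,1]

```text
clock: 30.08
eef_pos: [0.6501, -0.0044, 0.2951]
tool_rot: [-0.498, 0.502, 0.501, 0.499]
ft_force: [-0.3, 0.6, -1.3]
grip_width: 0.0177
```

```bash
python3 - <<'E'
from h import *
K,T,im=snap("wrist","w25.png")
plan(0.645,0.0,0.036,np.radians(90))
E
```

```text
t 30.13 gp now [ 0.649  -0.0045  0.1398] jaw 1.569 w 0.0178 F [ 0.6  0.7 -0.4] j6 -0.01
shift tool mm [103.8   4.2   4.4] turn [-0.002 -0.    -0.005] rows shift 2.5 turn 0.0
  shift after turn (tool axes of target) mm [103.8   4.8   4.4]
```

View pics/w25.png

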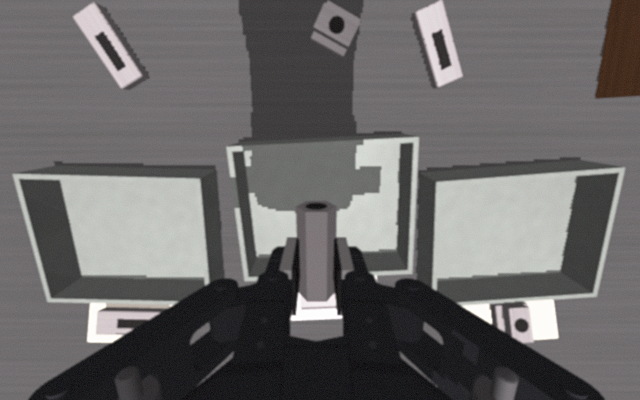

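The left tray (−y) carries a strap sample at (125,322) and the right tray a T-nut sample at (515,322). The hexnut hangs over the middle tray.

```bash
python3 - <<'E'
from h import *
K,T=cam("wrist")
for n,q in dict(strap=[(14,176),(216,168),(226,292),(50,300)],mid=[(229,147),(417,137),(413,273),(246,282)],tn=[(420,178),(622,168),(598,296),(437,303)]).items():
    P=ray(K,T,q,.04)*1e3; print(n,np.round(P[:,:2]).tolist(),np.round(P.mean(0)))
E
```

```text
strap [[622.0, -243.0], [616.0, -83.0], [728.0, -85.0], [736.0, -245.0]] [ 676. -164.   40.]
mid [[600.0, -71.0], [593.0, 73.0], [710.0, 80.0], [718.0, -67.0]] [655.   4.  40.]
tn [[625.0, 78.0], [617.0, 236.0], [734.0, 249.0], [740.0, 105.0]] [679. 167.  40.]
```

Emit:
arm_command:
  moves: [0.03,0.004,0.004,0,0,-0.005,1,0.03,0,0,0,0,0,1,0.03,0,0,0,0,0,1,0.013,0,0,0,0,0,1,0,0,0,0,0,0,1,0,0,0,0,0,0,1]

```text
clock: 30.63
eef_pos: [0.6404, 0.0028, 0.1902]
tool_rot: [-0.501, 0.499, 0.502, 0.499]
ft_force: [-0.1, 0.2, 0.3]
grip_width: 0.0181
```

```bash
python3 - <<'E'
from h import *
plan(0.645,0.0,0.031,np.radians(90))
E
```

```text
t 30.63 gp now [0.6403 0.0029 0.0352] jaw 1.576 w 0.0181 F [-0.1  0.2  0.3] j6 -0.00
shift tool mm [ 4.1 -4.6 -2.9] turn [ 0.006  0.001 -0.   ] rows shift 0.2 turn 0.0
  shift after turn (tool axes of target) mm [ 4.2 -4.6 -2.8]
```

Lower 5 mm, release, rise.

Emit:
arm_command:
  moves: [0.005,-0.003,0,0,0,0,1,0,0,0,0,0,0,1,0,0,0,0,0,0,0,0,0,0,0,0,0,0,0,0,0,0,0,0,0,0,0,0,0,0,0,0,-0.03,0,0,0,0,0,0,-0.04,0,0,0,0,0,0,-0.04,0,0,0,0,0,0,-0.02,0,0,0,0,0,0]

```text
clock: 31.47
eef_pos: [0.6418, 0.0037, 0.3205]
tool_rot: [-0.501, 0.499, 0.503, 0.497]
ft_force: [1.5, -0.1, 0.7]
grip_width: 0.0429
```

```bash
python3 - <<'E'
from h import *
K,T,im=snap("wrist","w26.png")
plan(0.511,0.012,0.12,np.radians(63))
E
```

```text
t 31.52 gp now [0.6432 0.0038 0.1692] jaw 1.578 w 0.0426 F [1.2 0.5 2.9] j6 -0.00
shift tool mm [ 48.9 131.8   9.3] turn [0.479 0.001 0.003] rows shift 3.4 turn 3.8
  shift after turn (tool axes of target) mm [ 49.2 121.2 -52.4]
```

View pics/w26.png

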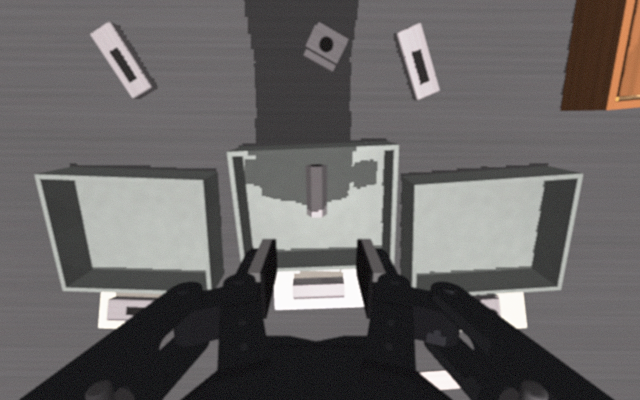

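The hexnut is in the middle tray at (317,190). Next is the T-nut at (511,12).

Emit:
arm_command:
  moves: [0,0.033,0.0023,0,0,0,-0.5,0.008,0.033,0.0023,0,0,0,-0.5,0.02,0.033,0.0023,0,0,0,-0.5,0.02,0.033,0.0023,0,0,0,-0.5,0,0,0,0.12,0,0,-0.5,0,0,0,0.12,0,0,-0.5,0,0,0,0.12,0,0,-0.5,0,0,0,0.12,0,0,-0.5,0,0,0,0,0,0,-0.5]

```text
clock: 32.27
eef_pos: [0.4984, 0.0113, 0.2705]
tool_rot: [-0.362, 0.608, 0.363, 0.606]
ft_force: [-0.5, -0.1, -0.2]
grip_width: 0.0642
```

```bash
python3 - <<'E'
from h import *
K,T,im=snap("wrist","w27.png")
plan(0.511,0.012,0.12,np.radians(63))
for uv,a in dark(im,(250,150,400,300),45,15): print(np.round(uv,1),a,np.round(ray(K,T,uv,.020)[0]*1e3,1))
E
```

```text
t 32.32 gp now [0.4982 0.0113 0.1156] jaw 1.081 w 0.0643 F [-0.8 -0.4  0. ] j6 0.51
shift tool mm [ -4.5 -10.6   6.5] turn [-0.019 -0.001 -0.002] rows shift 0.3 turn 0.2
  shift after turn (tool axes of target) mm [ -4.4 -10.7   6.3]
[324.  223.1] 98 [511.7  11.1  20. ]
[251.7 265.6] 188 [516.6 -61.2  20. ]
[387.9 275.5] 861 [580.5  36.9  20. ]
```

View pics/w27.png

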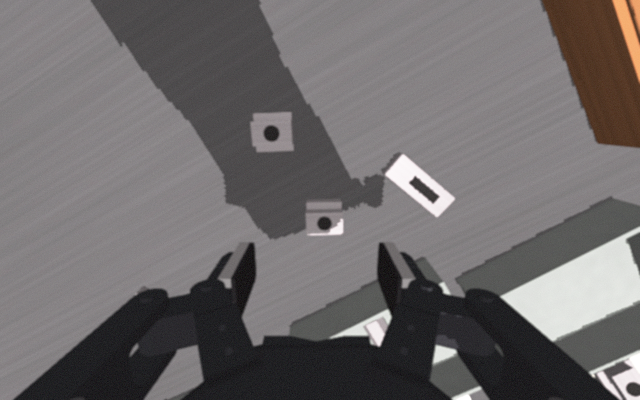

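```bash
python3 - <<'E'
from h import *
plan(0.5117,0.0111,0.022,np.radians(62.5))
E
```

```text
t 32.32 gp now [0.4982 0.0113 0.1156] jaw 1.081 w 0.0643 F [-0.8 -0.4  0. ] j6 0.51
shift tool mm [ 93.5 -11.9   6.1] turn [-0.01  -0.001 -0.002] rows shift 2.3 turn 0.1
  shift after turn (tool axes of target) mm [ 93.6 -11.7   5.9]
```

Emit:
arm_command:
  moves: [0,-0.0119,0.0061,-0.01,0,-0.002,-0.5,0.028,0,0,0,0,0,-0.5,0.028,0,0,0,0,0,-0.5,0.028,0,0,0,0,0,-0.5,0.008,0,0,0,0,0,-0.5,0,0,0,0,0,0,-0.5,0,0,0,0,0,0,-0.5]

```text
clock: 32.9
eef_pos: [0.5175, 0.0107, 0.1804]
tool_rot: [-0.376, 0.597, 0.37, 0.605]
ft_force: [-0.2, -0.2, -0.3]
grip_width: 0.0643
```

```bash
python3 - <<'E'
from h import *
plan(0.5117,0.0111,0.022,np.radians(62.5))
E
```

```text
t 32.90 gp now [0.5196 0.0107 0.0254] jaw 1.111 w 0.0643 F [-0.2 -0.2 -0.3] j6 0.48
shift tool mm [ 3.3  5.4 -2.3] turn [0.021 0.006 0.012] rows shift 0.2 turn 0.2
  shift after turn (tool axes of target) mm [ 3.4  5.3 -2.4]
```

Emit:
arm_command:
  moves: [0,0.0056,-0.0023,0.021,0.006,0.012,-0.5,0.003,0,0,0,0,0,-0.5,0,0,0,0,0,0,-0.2,0,0,0,0,0,0,1,0,0,0,0,0,0,1,0,0,0,0,0,0,1,0,0,0,0,0,0,1,0,0,0,0,0,0,1,-0.02,0,0,0,0,0,1,-0.04,0,0,0,0,0,1,-0.04,0,0,0,0,0,1,-0.02,0,0,0,0,0,1]

```text
clock: 33.9
eef_pos: [0.5095, 0.0112, 0.3004]
tool_rot: [-0.365, 0.607, 0.368, 0.602]
ft_force: [1.7, -0.6, -0.6]
grip_width: 0.0285
```

```bash
python3 - <<'E'
from h import *
K,T,im=snap("wrist","w28.png")
plan(0.665,0.185,0.14,np.radians(90))
E
```

```text
t 33.95 gp now [0.5102 0.0112 0.1484] jaw 1.091 w 0.0279 F [ 1.4 -0.9  1.2] j6 0.50
shift tool mm [  8.  -56.7 225.5] turn [-0.48  -0.001 -0.003] rows shift 5.6 turn 3.8
  shift after turn (tool axes of target) mm [   8.4 -154.4  173.8]
```

View pics/w28.png

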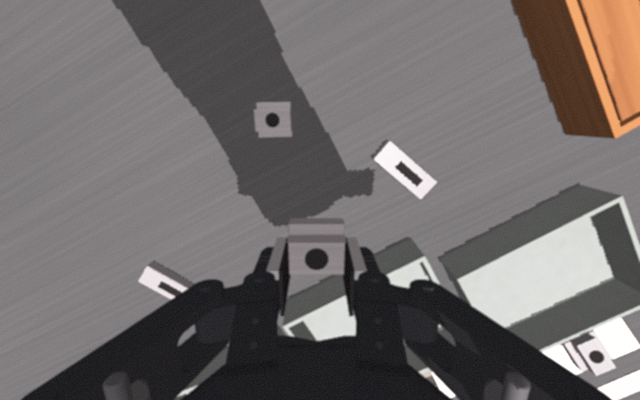

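Emit:
arm_command:
  moves: [0,-0.0095,0.0372,0,0,0,1,0,-0.0095,0.0372,0,0,0,1,0,-0.0095,0.0372,0,0,0,1,0,-0.0095,0.0372,0,0,0,1,0,-0.0095,0.0372,0,0,0,1,0,-0.0095,0.0372,0,0,0,1,0,0,0,-0.12,0,0,1,0,0,0,-0.12,0,0,1,0,0,0,-0.12,0,0,1,0,0,0,-0.12,0,0,1,0,0,0,0,0,0,1]

```text
clock: 34.87
eef_pos: [0.67, 0.1919, 0.2919]
tool_rot: [-0.501, 0.501, 0.505, 0.493]
ft_force: [-0.2, 0.6, -0.3]
grip_width: 0.028
```

```bash
python3 - <<'E'
from h import *
K,T,im=snap("wrist","w29.png")
plan(0.665,0.19,0.034,np.radians(90))
E
```

```text
t 34.92 gp now [0.668  0.1913 0.1367] jaw 1.579 w 0.0279 F [-1.1  0.3 -1.5] j6 0.27
shift tool mm [102.8   3.6  -1.4] turn [ 0.009 -0.003 -0.012] rows shift 2.5 turn 0.1
  shift after turn (tool axes of target) mm [102.7   4.9  -1.8]
```

View pics/w29.png

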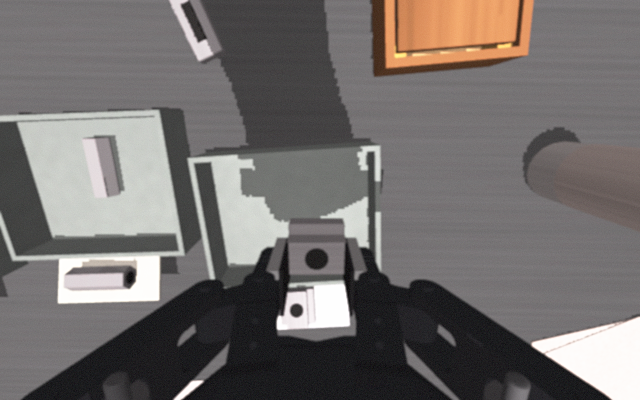

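Emit:
arm_command:
  moves: [0,0.003,-0.01,0.009,-0.003,-0.012,1,0.03,0,0,0,0,0,1,0.03,0,0,0,0,0,1,0.03,0,0,0,0,0,1,0.013,0,0,0,0,0,1,0,0,0,0,0,0,1]

```text
clock: 35.42
eef_pos: [0.6677, 0.1806, 0.187]
tool_rot: [-0.496, 0.504, 0.493, 0.507]
ft_force: [-0.1, -1.5, -1.3]
grip_width: 0.0282
```

```bash
python3 - <<'E'
from h import *
plan(0.665,0.18,0.03,np.radians(90))
E
```

```text
t 35.42 gp now [0.6687 0.1808 0.032 ] jaw 1.549 w 0.0282 F [-0.1 -1.5 -1.3] j6 0.29
shift tool mm [ 2.   2.7 -0.7] turn [-0.022  0.001  0.006] rows shift 0.1 turn 0.2
  shift after turn (tool axes of target) mm [ 2.   2.7 -0.6]
```

Emit:
arm_command:
  moves: [0.002,0,0,0,0,0,1,0,0,0,0,0,0,1,0,0,0,0,0,0,0,0,0,0,0,0,0,0,0,0,0,0,0,0,0,0,0,0,0,0,0,0,-0.03,0,0,0,0,0,0,-0.04,0,0,0,0,0,0,-0.04,0,0,0,0,0,0,-0.01,0,0,0,0,0,0]

```text
clock: 36.25
eef_pos: [0.6663, 0.1796, 0.312]
tool_rot: [-0.492, 0.507, 0.491, 0.509]
ft_force: [0.3, 0.4, 2.1]
grip_width: 0.0426
```

```bash
python3 - <<'E'
from h import *
K,T,im=snap("wrist","w30.png")
plan(0.524,0.0935,0.12,np.radians(113.2))
plan(0.4305,0.0115,0.12,np.radians(63))
E
```

```text
t 36.30 gp now [0.6671 0.1798 0.1571] jaw 1.538 w 0.0427 F [ 1.  -0.6  1.9] j6 0.30
shift tool mm [ 36.4 139.7 -90.8] turn [-0.438  0.     0.004] rows shift 4.1 turn 3.5
  shift after turn (tool axes of target) mm [ 37.1 164.9 -23. ]
t 36.30 gp now [0.6671 0.1798 0.1571] jaw 1.538 w 0.0427 F [ 1.  -0.6  1.9] j6 0.30
shift tool mm [  36.   230.5 -175.8] turn [0.438 0.002 0.004] rows shift 7.0 turn 3.5
  shift after turn (tool axes of target) mm [  37.1  133.9 -256.9]
```

View pics/w30.png

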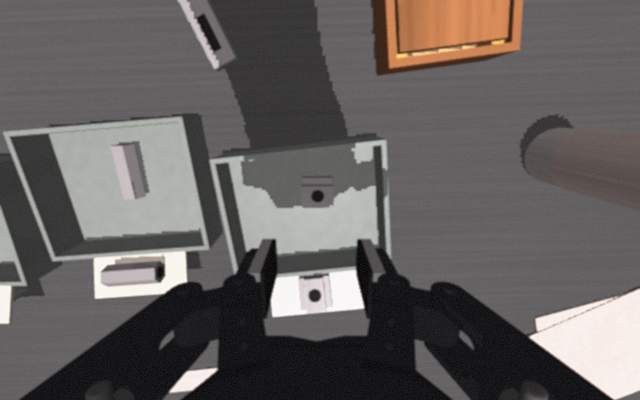

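The T-nut is in its tray at (317,192). Next is the strap at (524,93).

Emit:
arm_command:
  moves: [0,0.034,-0.0222,0,0,0,-0.4,0.006,0.034,-0.0222,0,0,0,-0.4,0.015,0.034,-0.0222,0,0,0,-0.4,0.012,0.034,-0.0222,0,0,0,-0.4,0,0,0,-0.11,0,0,-0.4,0,0,0,-0.11,0,0,-0.4,0,0,0,-0.11,0,0,-0.4,0,0,0,-0.11,0,0,-0.4,0,0,0,0,0,0,-0.4]

```text
clock: 37.05
eef_pos: [0.5122, 0.0911, 0.2589]
tool_rot: [-0.587, 0.39, 0.601, 0.377]
ft_force: [0.2, -0.8, 0.2]
grip_width: 0.0593
```

```bash
python3 - <<'E'
from h import *
K,T,im=snap("wrist","w31.png")
plan(0.524,0.0935,0.12,np.radians(113.2))
for uv,a in dark(im,(265,150,375,320),45,15): print(np.round(uv,1),a,np.round(ray(K,T,uv,.012)[0]*1e3,1))
E
```

```text
t 37.10 gp now [0.5082 0.0904 0.104 ] jaw 1.992 w 0.0598 F [-0.8  0.8 -0.7] j6 -0.25
shift tool mm [-16.4 -11.1  -2.5] turn [ 0.017  0.007 -0.027] rows shift 0.5 turn 0.3
  shift after turn (tool axes of target) mm [-16.1 -11.6  -2.4]
[310.9 230.8] 134 [523.4  93.4  12. ]
[374. 267.] 23 [531.4 154.8  12. ]
```

View pics/w31.png

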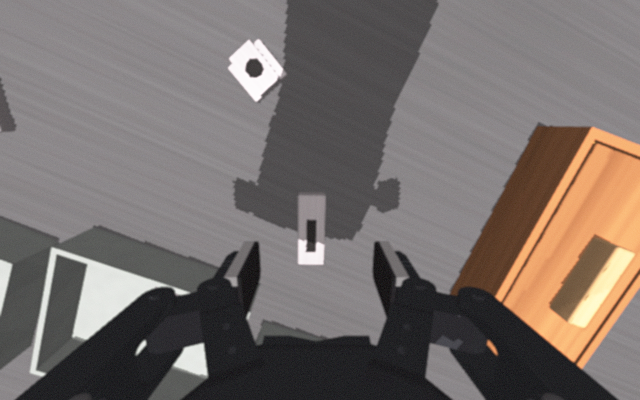

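Emit:
arm_command:
  moves: [0,-0.0115,-0.0024,0.017,0.007,-0.027,-0.4,0.026,0,0,0,0,0,-0.4,0.026,0,0,0,0,0,-0.4,0.024,0,0,0,0,0,-0.4,0,0,0,0,0,0,-0.4,0,0,0,0,0,0,-0.4]

```text
clock: 37.6
eef_pos: [0.5317, 0.0956, 0.1822]
tool_rot: [0.592, -0.39, -0.581, -0.4]
ft_force: [0.7, -1.4, 0.7]
grip_width: 0.0596
```

```bash
python3 - <<'E'
from h import *
plan(0.5235,0.0934,0.021,np.radians(113.2))
E
```

```text
t 37.60 gp now [0.5348 0.0961 0.0272] jaw 1.957 w 0.0596 F [ 0.7 -1.4  0.7] j6 -0.21
shift tool mm [6.  8.6 1.1] turn [-0.019 -0.005  0.02 ] rows shift 0.3 turn 0.2
  shift after turn (tool axes of target) mm [6.2 8.4 1.2]
```

Emit:
arm_command:
  moves: [0.003,0.0085,0.0012,-0.019,-0.005,0.02,-0.4,0.003,0,0,0,0,0,-0.4,0,0,0,0,0,0,-0.4]

```text
clock: 37.85
eef_pos: [0.5247, 0.0939, 0.178]
tool_rot: [0.591, -0.389, -0.59, -0.39]
ft_force: [-0.4, -1.5, -0.0]
grip_width: 0.0599
```

```bash
python3 - <<'E'
from h import *
plan(0.5235,0.0934,0.020,np.radians(113.2))
E
```

```text
t 37.85 gp now [0.525 0.094 0.023] jaw 1.975 w 0.0599 F [-0.4 -1.5 -0. ] j6 -0.23
shift tool mm [3.  1.3 0. ] turn [-0.001 -0.     0.002] rows shift 0.1 turn 0.0
  shift after turn (tool axes of target) mm [3.  1.3 0. ]
```

Emit:
arm_command:
  moves: [0.004,0.0013,0,0,0,0,-0.2,0,0,0,0,0,0,1,0,0,0,0,0,0,1,0,0,0,0,0,0,1,0,0,0,0,0,0,1,0,0,0,0,0,0,1,0,0,0,0,0,0,1,-0.02,0,0,0,0,0,1,-0.04,0,0,0,0,0,1,-0.04,0,0,0,0,0,1,-0.02,0,0,0,0,0,1]

```text
clock: 38.77
eef_pos: [0.5206, 0.0927, 0.2934]
tool_rot: [-0.587, 0.392, 0.593, 0.387]
ft_force: [1.0, 0.7, -0.2]
grip_width: 0.02
```

```bash
python3 - <<'E'
from h import *
K,T,im=snap("wrist","w32.png")
plan(0.665,-0.15,0.15,np.radians(90))
E
```

```text
t 38.82 gp now [0.521  0.0929 0.1414] jaw 1.974 w 0.0204 F [1.3 0.3 1.1] j6 -0.23
shift tool mm [  -9.1  -36.5 -279.7] turn [ 0.403  0.    -0.004] rows shift 6.8 turn 3.2
  shift after turn (tool axes of target) mm [  -8.6 -143.3 -242.9]
```

View pics/w32.png

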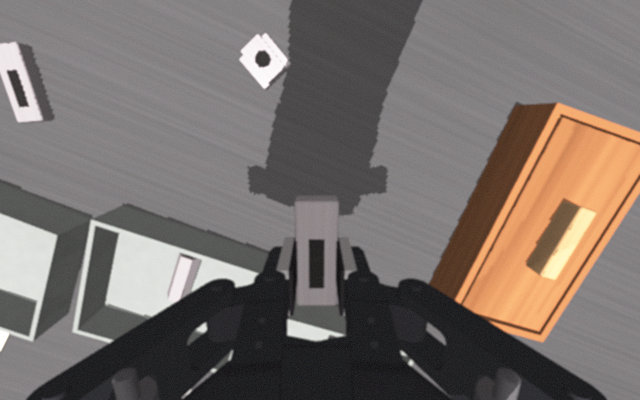

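Emit:
arm_command:
  moves: [-0.001,-0.005,-0.0345,0,0,0,1,-0.001,-0.005,-0.0345,0,0,0,1,-0.001,-0.005,-0.0345,0,0,0,1,-0.001,-0.005,-0.0345,0,0,0,1,-0.001,-0.005,-0.0345,0,0,0,1,-0.001,-0.005,-0.0345,0,0,0,1,-0.001,-0.005,-0.0345,0,0,0,1,-0.001,-0.005,-0.0345,0,0,0,1,0,0,0,0.1,0,0,1,0,0,0,0.1,0,0,1,0,0,0,0.1,0,0,1,0,0,0,0.1,0,0,1,0,0,0,0,0,0,1]

```text
clock: 39.9
eef_pos: [0.674, -0.1575, 0.2972]
tool_rot: [-0.495, 0.504, 0.499, 0.502]
ft_force: [-0.9, -0.4, -1.5]
grip_width: 0.0199
```

```bash
python3 - <<'E'
from h import *
K,T,im=snap("wrist","w33.png")
plan(0.668,-0.148,0.030,np.radians(90))
E
```

```text
t 39.95 gp now [ 0.6727 -0.157   0.142 ] jaw 1.562 w 0.0202 F [ 0.  -0.4 -1.8] j6 -0.22
shift tool mm [112.1   5.1   9. ] turn [-0.009  0.002 -0.007] rows shift 2.7 turn 0.1
  shift after turn (tool axes of target) mm [112.    5.8   9.4]
```

View pics/w33.png

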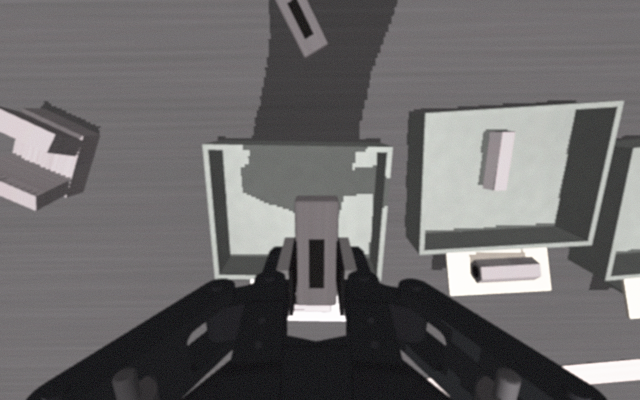

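Emit:
arm_command:
  moves: [0.01,0.005,0.004,-0.005,0.001,-0.004,1,0.034,0,0,0,0,0,1,0.034,0,0,0,0,0,1,0.028,0,0,0,0,0,1,0.006,0,0,0,0,0,1,0,0,0,0,0,0,1]

```text
clock: 40.45
eef_pos: [0.6695, -0.1521, 0.1833]
tool_rot: [0.504, -0.496, -0.503, -0.497]
ft_force: [-0.2, 0.2, -0.5]
grip_width: 0.0199
```

```bash
python3 - <<'E'
from h import *
plan(0.668,-0.150,0.028,np.radians(90))
E
```

```text
t 40.45 gp now [ 0.67   -0.1521  0.0283] jaw 1.584 w 0.0199 F [-0.2  0.2 -0.5] j6 -0.24
shift tool mm [0.3 1.5 2.2] turn [0.014 0.    0.003] rows shift 0.1 turn 0.1
  shift after turn (tool axes of target) mm [0.3 1.5 2.1]
```

Release and rise.

Emit:
arm_command:
  moves: [0.001,0,0,0,0,0,1,0,0,0,0,0,0,0.1,0,0,0,0,0,0,0.1,0,0,0,0,0,0,0.1,0,0,0,0,0,0,0.1,-0.03,0,0,0,0,0,0.1,-0.04,0,0,0,0,0,0.1,-0.04,0,0,0,0,0,0.1,-0.01,0,0,0,0,0,0.1]

```text
clock: 41.2
eef_pos: [0.6698, -0.152, 0.3128]
tool_rot: [0.507, -0.494, -0.502, -0.497]
ft_force: [1.6, 0.2, 1.0]
grip_width: 0.0385
```

```bash
python3 - <<'E'
from h import *
K,T,im=snap("wrist","w34.png")
plan(0.523,-0.168,0.12,np.radians(117.7))
E
```

```text
t 41.25 gp now [ 0.6715 -0.1522  0.1583] jaw 1.589 w 0.0385 F [0.3 0.5 1.7] j6 -0.24
shift tool mm [ 36.9 147.7 -13.3] turn [-0.466 -0.004  0.009] rows shift 3.7 turn 3.7
  shift after turn (tool axes of target) mm [ 38.3 137.6  54.2]
```

View pics/w34.png

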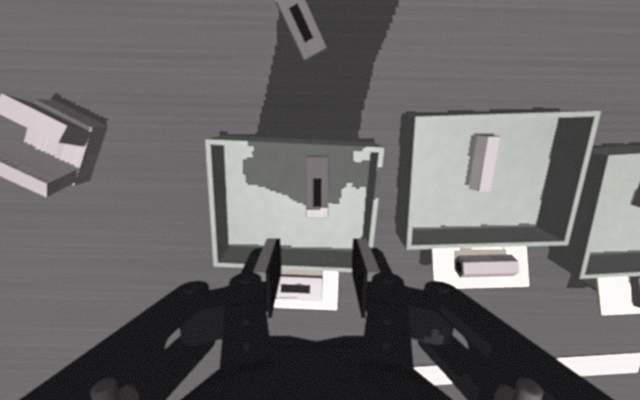

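The first strap is in its tray at (317,187). I go to the second one.

Emit:
arm_command:
  moves: [0,0.035,-0.0033,0,0,0,-0.4,0.008,0.035,-0.0033,0,0,0,-0.4,0.014,0.035,-0.0033,0,0,0,-0.4,0.012,0.035,-0.0033,0,0,0,-0.4,0,0,0,-0.117,0,0,-0.4,0,0,0,-0.117,0,0,-0.4,0,0,0,-0.117,0,0,-0.4,0,0,0,-0.117,0,0,-0.4,0,0,0,0,0,0,-0.4]

```text
clock: 42.0
eef_pos: [0.5202, -0.1669, 0.2751]
tool_rot: [0.613, -0.357, -0.607, -0.36]
ft_force: [-0.6, 0.2, -0.3]
grip_width: 0.0595
```

```bash
python3 - <<'E'
from h import *
K,T,im=snap("wrist","w35.png")
plan(0.523,-0.168,0.020,np.radians(117.7))
for uv,a in dark(im,(265,150,375,320),45,15): print(np.round(uv,1),a,np.round(ray(K,T,uv,.012)[0]*1e3,1))
E
```

```text
t 42.05 gp now [ 0.522  -0.167   0.1202] jaw 2.075 w 0.0598 F [-0.2 -0.1 -0.3] j6 -0.82
shift tool mm [100.2  -0.9  -1.6] turn [ 0.021 -0.006  0.009] rows shift 2.4 turn 0.2
  shift after turn (tool axes of target) mm [100.2  -1.8  -2.2]
[312.5 208.5] 168 [ 528.1 -167.6   12. ]
[374.  267.5] 22 [550.4 -91.8  12. ]
```

View pics/w35.png

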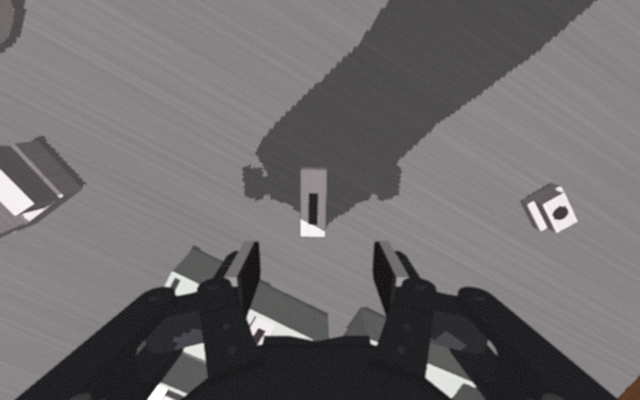

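```bash
python3 - <<'E'
from h import *
K,T=cam("wrist")
P=ray(K,T,[(314,169),(312.5,236)],.012); print(np.round(P*1e3,1).tolist(),P.mean(0), np.degrees(np.arctan2(*(P[1]-P[0])[[1,0]])))
plan(*P.mean(0)[:2],0.020,np.radians(118))
E
```

```text
[[498.1, -182.8, 12.0], [550.8, -155.5, 12.0]] [ 0.52443527 -0.16917588  0.012     ] 27.427490438592294
t 42.05 gp now [ 0.522  -0.167   0.1202] jaw 2.075 w 0.0598 F [-0.2 -0.1 -0.3] j6 -0.82
shift tool mm [100.3  -1.6  -3.4] turn [ 0.016 -0.006  0.009] rows shift 2.4 turn 0.2
  shift after turn (tool axes of target) mm [100.2  -2.5  -3.9]
```

Emit:
arm_command:
  moves: [0.015,-0.002,-0.003,0.015,-0.004,0.005,-0.4,0.028,0,0,0,0,0,-0.4,0.028,0,0,0,0,0,-0.4,0.022,0,0,0,0,0,-0.4,0,0,0,0,0,0,-0.4,0,0,0,0,0,0,-0.4]

```text
clock: 42.55
eef_pos: [0.5282, -0.1697, 0.1791]
tool_rot: [0.607, -0.368, -0.598, -0.371]
ft_force: [0.8, -0.9, 0.4]
grip_width: 0.0598
```

```bash
python3 - <<'E'
from h import *
plan(.525,-.1685,0.020,np.radians(117.5))
E
```

```text
t 42.55 gp now [ 0.5302 -0.1702  0.0241] jaw 2.042 w 0.0598 F [ 0.8 -0.9  0.4] j6 -0.78
shift tool mm [4.  2.3 2.6] turn [-0.009 -0.009  0.01 ] rows shift 0.1 turn 0.1
  shift after turn (tool axes of target) mm [4.1 2.2 2.6]
```

Emit:
arm_command:
  moves: [0.0045,0.003,0.0026,-0.009,-0.009,0.01,-0.4,0,0,0,0,0,0,-0.2,0,0,0,0,0,0,1,0,0,0,0,0,0,1,0,0,0,0,0,0,1,0,0,0,0,0,0,1,0,0,0,0,0,0,1,0,0,0,0,0,0,1,-0.02,0,0,0,0,0,1,-0.04,0,0,0,0,0,1,-0.04,0,0,0,0,0,1,-0.02,0,0,0,0,0,1]

```text
clock: 43.55
eef_pos: [0.5228, -0.1683, 0.2959]
tool_rot: [-0.6, 0.368, 0.608, 0.367]
ft_force: [0.8, -0.4, 0.0]
grip_width: 0.0199
```

```bash
python3 - <<'E'
from h import *
K,T,im=snap("wrist","w36.png")
plan(0.668,-0.195,0.14,np.radians(90))
E
```

```text
t 43.60 gp now [ 0.5232 -0.1683  0.1441] jaw 2.048 w 0.0201 F [1.4 0.  1.3] j6 -0.79
shift tool mm [   3.4 -115.9  -89.7] turn [ 0.478  0.003 -0.004] rows shift 3.5 turn 3.8
  shift after turn (tool axes of target) mm [   4.1 -144.1  -26.4]
```

View pics/w36.png

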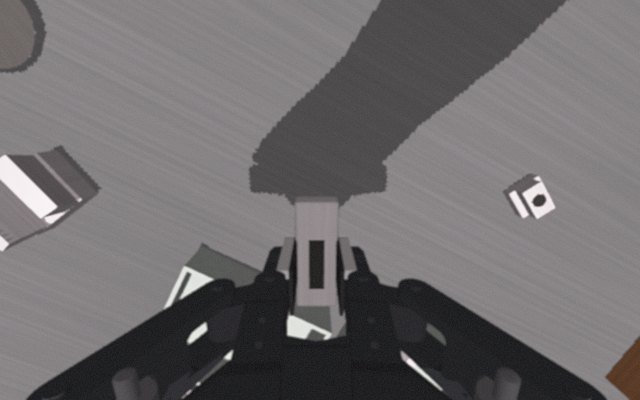

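Emit:
arm_command:
  moves: [0,-0.0285,-0.0215,0,0,0,1,0,-0.0285,-0.0215,0,0,0,1,0,-0.0285,-0.0215,0,0,0,1,0,-0.0285,-0.0215,0,0,0,1,0,0,0,0.118,0,0,1,0,0,0,0.118,0,0,1,0,0,0,0.118,0,0,1,0,0,0,0.118,0,0,1,0,0,0,0,0,0,1]

```text
clock: 44.35
eef_pos: [0.6666, -0.1922, 0.2873]
tool_rot: [-0.489, 0.508, 0.502, 0.501]
ft_force: [0.1, 0.3, -1.2]
grip_width: 0.0202
```

```bash
python3 - <<'E'
from h import *
K,T,im=snap("wrist","w37.png")
plan(0.668,-0.195,0.028,np.radians(90))
E
```

```text
t 44.40 gp now [ 0.6634 -0.1912  0.1322] jaw 1.558 w 0.0198 F [-0.8 -0.5 -1.4] j6 -0.27
shift tool mm [104.1  -3.7  -3.5] turn [-0.013  0.006 -0.02 ] rows shift 2.5 turn 0.2
  shift after turn (tool axes of target) mm [104.2  -1.5  -2.8]
```

View pics/w37.png

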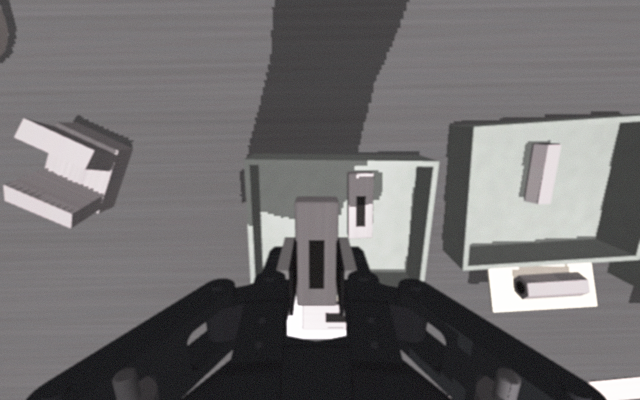

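Emit:
arm_command:
  moves: [0.01,0.0,-0.0065,-0.008,0.004,-0.012,1,0.034,0,0,0,0,0,1,0.034,0,0,0,0,0,1,0.018,0,0,0,0,0,1,0,0,0,0,0,0,1,0,0,0,0,0,0,1]

```text
clock: 44.9
eef_pos: [0.666, -0.1989, 0.1906]
tool_rot: [-0.503, 0.497, 0.504, 0.496]
ft_force: [0.9, -0.6, -1.0]
grip_width: 0.0201
```

```bash
python3 - <<'E'
from h import *
plan(0.668,-0.197,0.028,np.radians(90))
snap("wrist","w38.png")
E
```

```text
t 44.90 gp now [ 0.6657 -0.1989  0.0356] jaw 1.585 w 0.0201 F [ 0.9 -0.6 -1. ] j6 -0.30
shift tool mm [ 7.6 -2.   1.9] turn [ 0.014  0.    -0.002] rows shift 0.2 turn 0.1
  shift after turn (tool axes of target) mm [ 7.6 -2.   1.9]
```

View pics/w38.png

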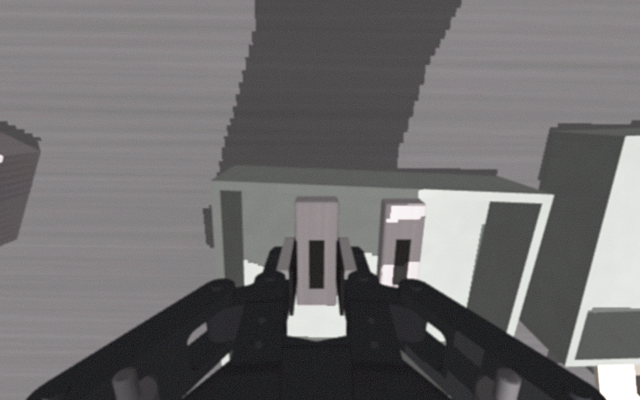

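Clear on both sides. I lower, open slightly, and rise.

Emit:
arm_command:
  moves: [0.004,0,0.001,0.01,0,0,1,0.004,0,0,0,0,0,1,0,0,0,0,0,0,1,0,0,0,0,0,0,0.32,0,0,0,0,0,0,0.32,0,0,0,0,0,0,0.32,-0.02,0,0,0,0,0,0.32,-0.04,0,0,0,0,0,0.32,-0.04,0,0,0,0,0,0.32,-0.02,0,0,0,0,0,0.32]

```text
clock: 45.78
eef_pos: [0.6658, -0.1975, 0.3079]
tool_rot: [-0.501, 0.499, 0.502, 0.498]
ft_force: [1.1, -0.7, 0.8]
grip_width: 0.0295
```

```bash
python3 - <<'E'
from h import *
K,T,im=snap("wrist","w39.png")
plan(0.4305,0.0115,0.12,np.radians(63))
E
```

```text
t 45.83 gp now [ 0.6672 -0.1979  0.157 ] jaw 1.577 w 0.0293 F [ 0.6 -1.5  3.3] j6 -0.29
shift tool mm [ 35.8 234.9 210.8] turn [ 0.478 -0.     0.004] rows shift 7.6 turn 3.8
  shift after turn (tool axes of target) mm [ 37.  305.4  79.2]
```

View pics/w39.png

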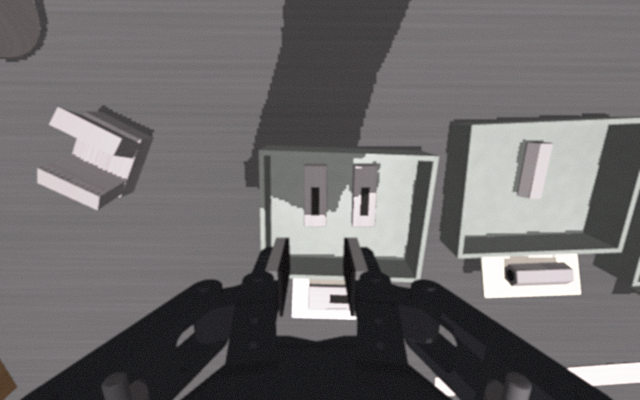

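Both straps are in their tray. The last T-nut remains.

Emit:
arm_command:
  moves: [0,0.0285,0.0257,0,0,0,-0.5,0,0.0285,0.0257,0,0,0,-0.5,0,0.0285,0.0257,0,0,0,-0.5,0.004,0.0285,0.0257,0,0,0,-0.5,0.006,0.0285,0.0257,0,0,0,-0.5,0.008,0.0285,0.0257,0,0,0,-0.5,0.008,0.0285,0.0257,0,0,0,-0.5,0.008,0.0285,0.0257,0,0,0,-0.5,0,0,0,0.12,0,0,-0.5,0,0,0,0.12,0,0,-0.5,0,0,0,0.12,0,0,-0.5,0,0,0,0.12,0,0,-0.5,0,0,0,0,0,0,-0.5]

```text
clock: 46.92
eef_pos: [0.4262, 0.0131, 0.2744]
tool_rot: [-0.367, 0.602, 0.357, 0.613]
ft_force: [0.7, -0.0, 0.2]
grip_width: 0.0641
```

```bash
python3 - <<'E'
from h import *
K,T,im=snap("wrist","w40.png")
for uv,a in dark(im,(240,130,400,250),45,30): print(np.round(uv,1),a,np.round(ray(K,T,uv,.020)[0]*1e3,1))
plan(0.4305,0.0115,0.022,np.radians(63))
E
```

```text
[312.9 206.3] 100 [429.8  10.   20. ]
[250.5 246.9] 31 [436.5 -54.2  20. ]
[381.8 246.9] 31 [490.1  44.1  20. ]
t 46.97 gp now [0.4297 0.0123 0.1195] jaw 1.080 w 0.0642 F [-0.2 -0.6 -0.4] j6 0.52
shift tool mm [97.6 -2.3  0. ] turn [-0.019  0.006  0.021] rows shift 2.3 turn 0.2
  shift after turn (tool axes of target) mm [97.5 -4.3  0.6]
```

View pics/w40.png

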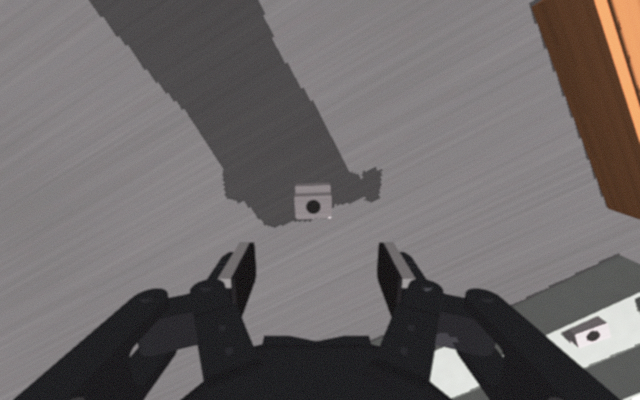

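Emit:
arm_command:
  moves: [0.01,-0.003,-0.0015,-0.012,0.004,0.014,-0.5,0.03,0,0,0,0,0,-0.5,0.03,0,0,0,0,0,-0.5,0.02,0,0,0,0,0,-0.5,0,0,0,0,0,0,-0.5,0,0,0,0,0,0,-0.5]

```text
clock: 47.47
eef_pos: [0.433, 0.0087, 0.1822]
tool_rot: [-0.375, 0.597, 0.37, 0.605]
ft_force: [0.5, -0.1, 0.8]
grip_width: 0.0639
```

```bash
python3 - <<'E'
from h import *
plan(0.4298,0.010,0.022,np.radians(62.7))
E
```

```text
t 47.47 gp now [0.4352 0.0085 0.0272] jaw 1.110 w 0.0639 F [ 0.5 -0.1  0.8] j6 0.48
shift tool mm [ 5.1  3.5 -0.3] turn [0.015 0.006 0.013] rows shift 0.1 turn 0.2
  shift after turn (tool axes of target) mm [ 5.2  3.5 -0.3]
```

Emit:
arm_command:
  moves: [0.003,0.0045,0,0.015,0.006,0.013,-0.5,0.003,0,0,0,0,0,-0.5,0,0,0,0,0,0,-0.2,0,0,0,0,0,0,1,0,0,0,0,0,0,1,0,0,0,0,0,0,1,0,0,0,0,0,0,1,0,0,0,0,0,0,1,-0.02,0,0,0,0,0,1,-0.04,0,0,0,0,0,1,-0.04,0,0,0,0,0,1,-0.02,0,0,0,0,0,1]

```text
clock: 48.47
eef_pos: [0.4274, 0.0105, 0.2987]
tool_rot: [-0.367, 0.606, 0.37, 0.6]
ft_force: [1.2, 0.2, -0.9]
grip_width: 0.0286
```

```bash
python3 - <<'E'
from h import *
K,T,im=snap("wrist","w41.png")
plan(0.665,0.128,0.14,np.radians(90))
E
```

```text
t 48.52 gp now [0.428  0.0105 0.1464] jaw 1.096 w 0.0284 F [ 1.  -0.1  0.8] j6 0.50
shift tool mm [   5.4 -156.6  212.5] turn [-0.474 -0.001 -0.004] rows shift 6.3 turn 3.8
  shift after turn (tool axes of target) mm [   6.4 -236.4  117.5]
```

View pics/w41.png

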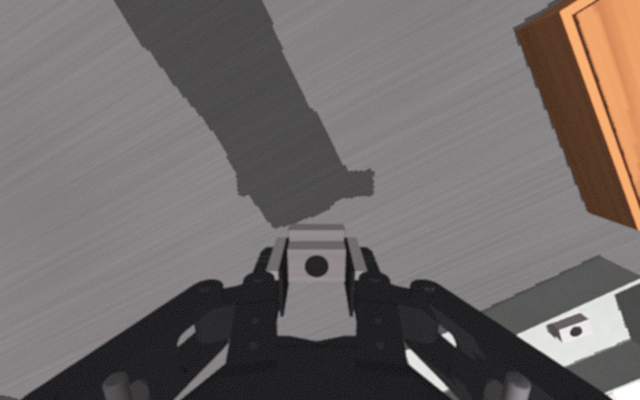

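```bash
python3 - <<'E'
from h import *
plan(0.670,0.128,0.14,np.radians(5))
K,T=cam("top"); im=cv2.imread("pics/t22.png")
print("tray tn corners",np.round(ray(K,T,[(233,131.5),(287,129),(289,175),(235,177)],.04)*1e3).tolist())
E
```

```text
t 48.52 gp now [0.428  0.0105 0.1464] jaw 1.096 w 0.0284 F [ 1.  -0.1  0.8] j6 0.50
shift tool mm [   5.3 -161.1  214.7] turn [ 1.009 -0.004 -0.002] rows shift 6.4 turn 8.1
  shift after turn (tool axes of target) mm [  6.4  96.  250.7]
tray tn corners [[733.0, 244.0, 40.0], [743.0, 100.0, 40.0], [618.0, 91.0, 40.0], [610.0, 234.0, 40.0]]
```

Emit:
arm_command:
  moves: [0,-0.0228,0.0303,0,0,0,1,0,-0.0228,0.0303,0,0,0,1,0,-0.0228,0.0303,0,0,0,1,0,-0.0228,0.0303,0,0,0,1,0,-0.0228,0.0303,0,0,0,1,0,-0.0228,0.0303,0,0,0,1,0,-0.0228,0.0303,0,0,0,1,0,0,0,0.112,0,0,1,0,0,0,0.112,0,0,1,0,0,0,0.112,0,0,1,0,0,0,0.112,0,0,1,0,0,0,0.112,0,0,1,0,0,0,0.112,0,0,1,0,0,0,0.112,0,0,1,0,0,0,0.112,0,0,1,0,0,0,0.112,0,0,1,0,0,0,0,0,0,1]

```text
clock: 49.93
eef_pos: [0.6743, 0.133, 0.2781]
tool_rot: [-0.015, 0.717, 0.012, 0.697]
ft_force: [-0.1, -0.4, -1.1]
grip_width: 0.0284
```

```bash
python3 - <<'E'
from h import *
K,T,im=snap("wrist","w42.png")
plan(0.668,0.128,0.031,np.radians(5))
for uv,a in dark(im,(250,100,420,220),45,30): print(np.round(uv,1),a,np.round(ray(K,T,uv,.024)[0]*1e3,1))
E
```

```text
t 49.98 gp now [0.6698 0.1323 0.123 ] jaw 0.043 w 0.0285 F [ 1.  -1.  -1.8] j6 1.72
shift tool mm [92.1 -4.4 -3.8] turn [-0.044 -0.028  0.003] rows shift 2.2 turn 0.4
  shift after turn (tool axes of target) mm [91.9 -4.5 -6.6]
[319.  146.2] 69 [667.5 181.   24. ]
```

View pics/w42.png

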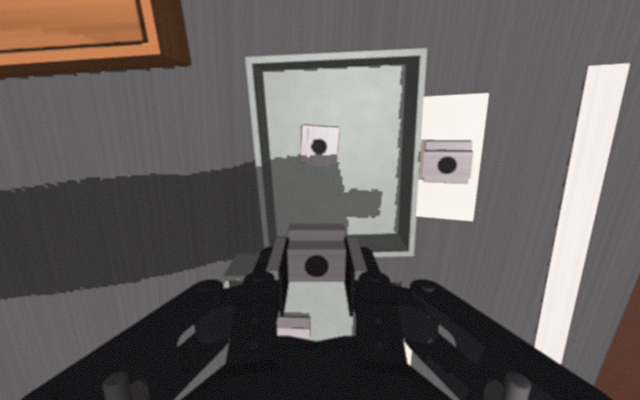

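Emit:
arm_command:
  moves: [0.005,-0.003,-0.003,-0.03,-0.018,0.002,1,0.03,0,0,0,0,0,1,0.03,0,0,0,0,0,1,0.018,0,0,0,0,0,1,0,0,0,0,0,0,1,0,0,0,0,0,0,1]

```text
clock: 50.48
eef_pos: [0.671, 0.1298, 0.1928]
tool_rot: [-0.033, 0.708, 0.033, 0.704]
ft_force: [-0.2, -0.4, -1.0]
grip_width: 0.0288
```

```bash
python3 - <<'E'
from h import *
plan(0.668,0.130,0.031,np.radians(5))
snap("wrist","w43.png")
E
```

```text
t 50.48 gp now [0.6702 0.1297 0.0378] jaw 0.093 w 0.0288 F [-0.2 -0.4 -1. ] j6 1.67
shift tool mm [ 6.8  0.5 -3. ] turn [ 0.006 -0.006  0.   ] rows shift 0.2 turn 0.1
  shift after turn (tool axes of target) mm [ 6.8  0.4 -3. ]
```

View pics/w43.png

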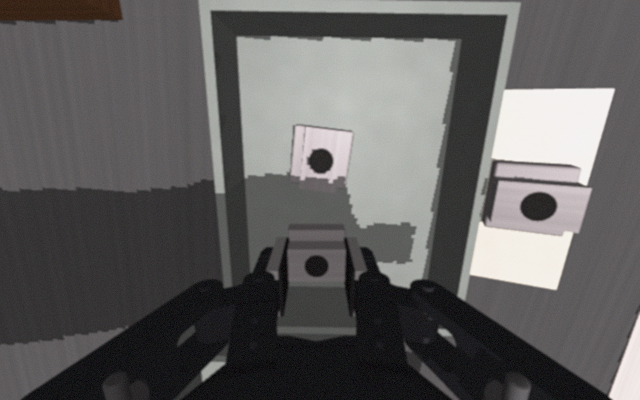

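Clear all round. I lower, release, and rise well clear.

Emit:
arm_command:
  moves: [0.004,0,-0.002,0,0,0,1,0.003,0,0,0,0,0,1,0,0,0,0,0,0,1,0,0,0,0,0,0,0,0,0,0,0,0,0,0,0,0,0,0,0,0,0,0,0,0,0,0,0,-0.02,0,0,0,0,0,0,-0.04,0,0,0,0,0,0,-0.04,0,0,0,0,0,0,-0.04,0,0,0,0,0,0,0,0,0,0,0,0,0]

```text
invalid input at $.moves: expected a multiple of 7 numbers
```

```bash
python3 - <<'E'
from h import *
K,T,im=snap("wrist","w44.png")
plan(0.48,0.0,0.25,np.radians(5))
E
```

```text
t 50.58 gp now [0.6705 0.1298 0.0386] jaw 0.092 w 0.0286 F [ 0.3  0.  -0.9] j6 1.67
shift tool mm [-210.4 -111.8 -203.4] turn [ 0.005 -0.005  0.   ] rows shift 7.5 turn 0.1
  shift after turn (tool axes of target) mm [-211.4 -112.7 -201.9]
```

View pics/w44.png

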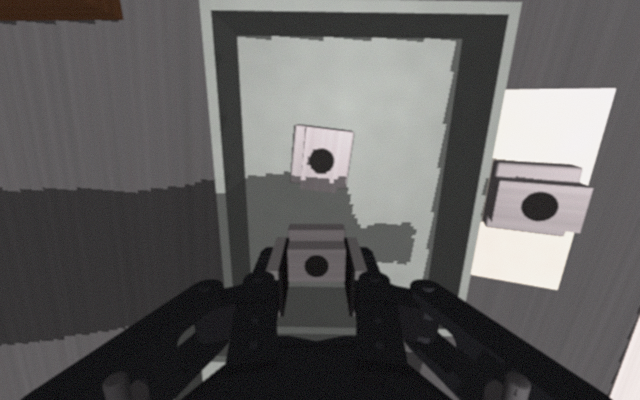

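The call was refused for a wrong number count, so nothing moved. I send it again.

Emit:
arm_command:
  moves: [0.004,0,-0.002,0,0,0,1,0.003,0,0,0,0,0,1,0,0,0,0,0,0,1,0,0,0,0,0,0,0,0,0,0,0,0,0,0,0,0,0,0,0,0,0,0,0,0,0,0,0,0,-0.02,0,0,0,0,0,0,-0.04,0,0,0,0,0,0,-0.04,0,0,0,0,0,0,-0.04,0,0,0,0,0,0]

```text
clock: 51.5
eef_pos: [0.6679, 0.1295, 0.3254]
tool_rot: [-0.034, 0.712, 0.033, 0.701]
ft_force: [0.1, 0.7, -1.0]
grip_width: 0.0429
```

```bash
python3 - <<'E'
from h import *
K,T,im=snap("wrist","w45.png")
plan(0.40,0.0,0.25,np.radians(5))
E
```

```text
t 51.55 gp now [0.6699 0.1299 0.1817] jaw 0.095 w 0.0427 F [1.8 1.  7.4] j6 1.67
shift tool mm [ -68.5 -103.8 -280.9] turn [ 0.007  0.    -0.   ] rows shift 7.4 turn 0.1
  shift after turn (tool axes of target) mm [ -68.3 -105.8 -280.1]
```

View pics/w45.png

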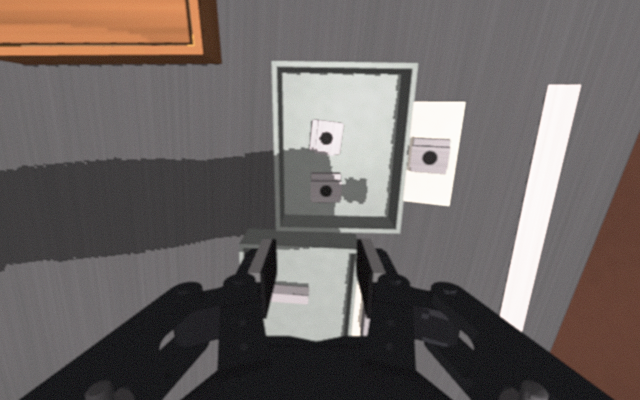

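Both T-nuts are in their tray at (326,138) and (325,190). I retreat and check everything from the fixed cameras.

Emit:
arm_command:
  moves: [-0.02,-0.013,-0.035,0,0,0,0,-0.02,-0.013,-0.035,0,0,0,0,-0.01,-0.013,-0.035,0,0,0,0,-0.01,-0.013,-0.035,0,0,0,0,-0.01,-0.013,-0.035,0,0,0,0,0,-0.013,-0.035,0,0,0,0,0,-0.013,-0.035,0,0,0,0,0,-0.013,-0.035,0,0,0,0,0,0,0,0,0,0,0]

```text
clock: 52.3
eef_pos: [0.3964, -0.001, 0.4025]
tool_rot: [-0.035, 0.702, 0.035, 0.711]
ft_force: [-0.4, 0.2, -0.9]
grip_width: 0.0425
```

```bash
python3 - <<'E'
from h import *
K,T,im=snap("top","t46.png")
cv2.imwrite("pics/t46z.png",cv2.resize(im[105:285,180:430],None,fx=3.2,fy=3.2,interpolation=cv2.INTER_CUBIC))
K,T,im=snap("side","s46.png"); cv2.imwrite("pics/s46z.png",cv2.resize(im[130:280,210:460],None,fx=3.2,fy=3.2,interpolation=cv2.INTER_CUBIC))
snap("wrist","w46.png")
E
```

```text
(no output)
```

View pics/t46z.png

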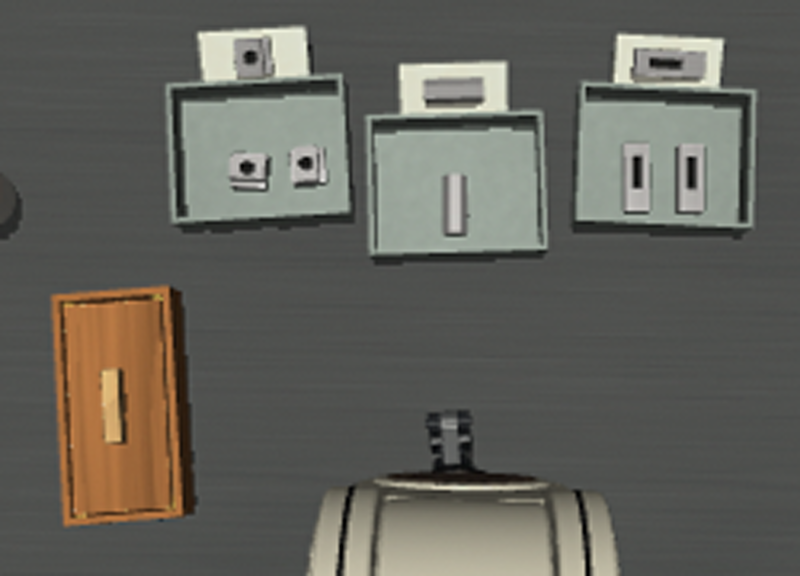

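View pics/s46z.png

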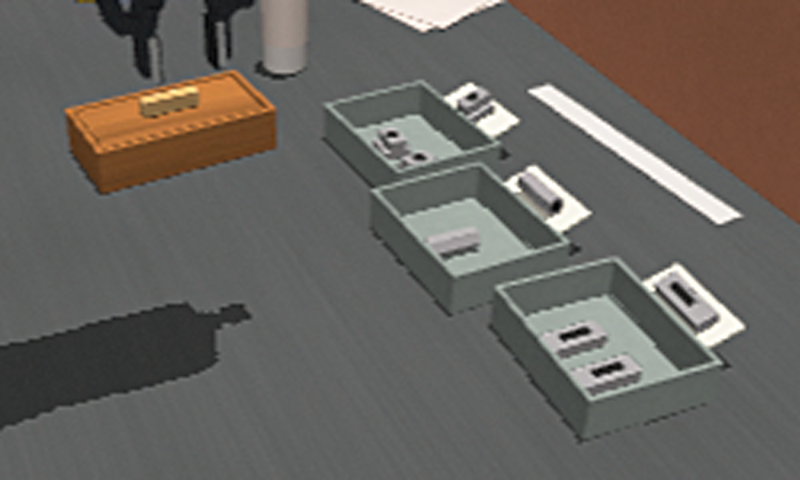

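View pics/t46.png

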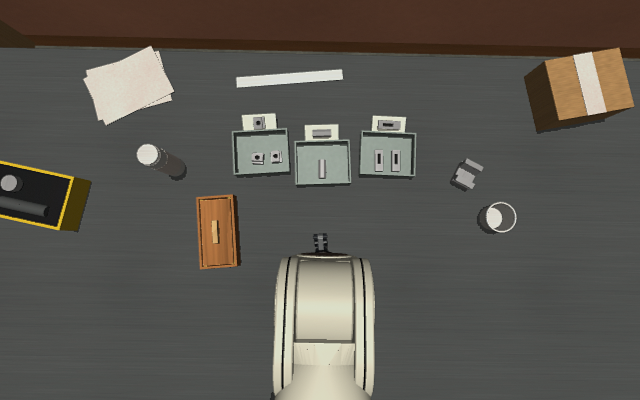

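Every part is in its own tray, the cover is level inside the rim, and the spray can, V-block and tin are where they were. I hand the job in.

```bash
python3 - <<'E'
from workcell import bot
print(bot.job_done(), bot.get_obs()["clock"])
E
```

```text
the job is handed in; nothing more can be done
the job is handed in; nothing more can be done
```

I finished the task and handed the job in shortly after 52 s on the robot's clock, well within the 210 s limit. No verdict is reported.

- **Blocks:** Both loose blocks, 50 mm and 34 mm, are in their own slots. The wrist view before covering showed them seated.
- **Cover:** It lies inside the rim with even gaps. Pressing on the bar's top with the fingers shut met resistance at tool height 0.237 m with about 13 N, which is the fully-down height.
- **Parts:** The final top and side pictures show two T-nuts, one hexagon nut and two straps in their own trays. The second hexagon nut was not in the scene, and the bench is otherwise clear.
- **Bystanders:** The spray can, V-block and tin show no visible movement in the final top picture. The gripper is clear of everything.

**Failed or disagreeing checks:**
- One move call was refused for a wrong number count. Nothing moved, and I sent it again.
- The wrist picture put the held cover about 4–7 mm lower in the grip than the grasp height implied. While lowering it I briefly took the fully-down stop for the catches and pressed to 38 N. I backed off, and the press on the bar settled the height.

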